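# Clip down the air line and set its throttle valve

### The job

Secure the copper air line by pressing both yellow hinged pipe clips down until they snap shut, in either order. Then set its throttle: turn the red wheel by its blue handle clockwise until it is fully closed on its stop, and back it off exactly two full turns from there. Finish with the wheel at rest and the gripper still holding the handle, and leave the other parts lying around as they are.

Things in the scene. Friction and masses are not known exactly. Their poses are not given: they have to be found in the camera images.
- board: White perforated steel plate fixed on the bench, 180 (its x) x 360 (its y) x 10 mm, origin at the centre of its underside, z up. Along its y axis runs a 15 mm copper pipe (x = 0, axis 30 mm above the bench). A brass valve with a red wheel stands at its y = +105 mm; the two pipe clips sit on the pipe at y = -30 mm (clip_a) and y = -115 mm (clip_b), their hinges on the +x side of the pipe. The board does not move.
- wheel_center (a point): Centre of the red valve wheel: on its vertical axis, in the plane of the rim (76 mm above the bench). The wheel is 100 mm across the middle of its 12 mm thick rim and stays at this height as it turns.
- throttle (a joint): Angle of the red valve wheel, rad. 0 = fully closed, hard on its stop; it grows as the valve opens (counter-clockwise seen from above), one turn = 6.283; free up to about five turns. Stiff from friction (0.1 N m, about 2.5 N at the handle) and stays where it is left. It starts one third to one and a third turns open.
- handle: Blue upright crank handle on the red wheel, a round grip 16 to 17 mm across and 50 mm high, from 83 to 133 mm above the bench. Origin at its centre, 107 mm above the bench and 40 mm from the wheel's axis, z up. It spins freely on its own pin, so fingers that grip it from above can lead it round in a circle without turning.
- clip_a (a joint): Opening angle of the yellow hinged strap of the pipe clip nearer the valve, rad. 0 = shut (level, over the pipe), 1.0 = fully open; starts about 0.5 to 1.0. A stiff hinge: the strap stays where it is left. A hook at its tip rides over a spring catch from about 0.18 down to 0.07 (some 3 to 4 N on the pad; let go there, it springs back to 0.18), then snaps home and is held shut until it is lifted with some 6 N.
- clip_a_hinge (a point): Hinge axis of the yellow strap of clip_a, at the middle of its width; 41.5 mm above the bench; the axis is along the board's y.
- clip_a_pad (a point): Ribbed press pad on top of the yellow strap of clip_a, 47 mm from the hinge axis and 2.5 mm above it when shut (then 44 mm above the bench, on the board's -x side of the hinge). The strap is 26 mm wide, 5 mm thick and ends 58 mm from the hinge; it swings up about the hinge.
- clip_b (a joint): Opening angle of the yellow hinged strap of the pipe clip farther from the valve, rad. 0 = shut (level, over the pipe), 1.0 = fully open; starts about 0.5 to 1.0. A stiff hinge: the strap stays where it is left. A hook at its tip rides over a spring catch from about 0.18 down to 0.07 (some 3 to 4 N on the pad; let go there, it springs back to 0.18), then snaps home and is held shut until it is lifted with some 6 N.
- clip_b_hinge (a point): Hinge axis of the yellow strap of clip_b, at the middle of its width; 41.5 mm above the bench; the axis is along the board's y.
- clip_b_pad (a point): Ribbed press pad on top of the yellow strap of clip_b, 47 mm from the hinge axis and 2.5 mm above it when shut (then 44 mm above the bench, on the board's -x side of the hinge). The strap is 26 mm wide, 5 mm thick and ends 58 mm from the hinge; it swings up about the hinge.
- contactor: Bystander: black contactor block, 75 x 50 x 78 mm. Origin at its underside.
- fuse_1: Bystander: white ceramic screw fuse, 40 mm across, 50 mm high. Origin at its underside.
- fuse_2: Bystander: white ceramic screw fuse, 40 mm across, 50 mm high. Origin at its underside.
- screwdriver: Bystander: yellow-handled screwdriver lying on the bench. Not needed.
- breaker: Bystander: light grey circuit breaker, 75 x 36 x 88 mm, green toggle. Origin at its underside.
- union_nut: Bystander: loose brass union nut, 28 mm across, 18 mm high, lying on the board on the far side of the pipe. Origin at its underside.
- relay: Bystander: cream relay with a black top, 22 x 28 x 32 mm, standing on the board on the far side of the pipe. Origin at its underside.

How it is judged:
By the outcome, as a careful person would: the job done as asked, in the order asked, and still so for the second after the job is handed in, while the arm keeps its last pose, push and grip.
It also fails if it takes over 72 s, if anything falls off the work surface, if the arm or the gripper's body presses on something with over 40 N, if the wrist force passes 120 N, or if a joint passes its speed limit or range.

### The arm

A 6-joint arm with a two-finger parallel gripper is mounted at the origin on the work surface. World frame = base frame: x ahead of the robot, y to its left, z up, the work surface at z = 0. Lengths are in m, angles in rad, forces in N, time in s.
With the tool pointing down it reaches from about 0.35 to 0.975 m from the base axis. Payload 4.9 kg.
Tool frame: the origin (TCP) lies at the very end of the fingers, on their centre line; the grasp point (between the pads) lies 19 mm behind it; z points along the fingers, y is the line along which they close (so a half turn about z gives the same grasp; the last joint's range is limited). The gripper opens to 85 mm and grips with 20 to 120 N. Pads are 22 mm wide; open, the fingers measure 114 mm over their backs; the gripper's body (76 mm by 85 mm) begins 54 mm behind the grasp point. The pads swing forward as they close: fully open they stand 13 mm farther back than shut.
Start: joints at [-1.426, 0.053, 1.613, -0, 1.476, -0.119], TCP at [0.163, -0.603, 0.231] pointing down, gripper open.
Joint ranges: [-3.01, 3.01], [-1.01, 2.22], [0.06, 2.58], [-1.02, 4.17], [0.09, 2.62], [-3.14, 3.14]. Speed limits (rad/s): [2.57, 2.57, 3.14, 3.14, 3.14, 3.14].

### API

Orientations are given as [roll, pitch, yaw] about the fixed x, y, z axes, in that order (R = Rz(yaw) Ry(pitch) Rx(roll)).
In Python, from workcell import sense, grab_frame, job_done gives the robot as it stands. The module is installed in compiled form; this text tells all that it offers.
- The arm moves only by the tool play_rows, never from a script. Its argument "steps" is one flat list of numbers, 5 for each row, row after row: the closure, from 0 (fully open) to 1 (shut), then the shift along the tool's x, y, z in m, then the turn about the tool's z in rad. A call has exactly 10 rows; each row is the pose to reach, as a shift and turn from the pose commanded when the call began, along the tool's axes at that moment; what a row does not reach only later rows make up. A row lasts 1/10 s, in which the tool goes at most 50 mm and 8.59 degrees, less where a joint would pass 70% of its speed; a pose out of reach is approached as far as the arm can. A call with a gripper value outside its range is refused whole. The fingers move at their own pace and stop on an object; "force" is the grip in N (left out, the last holds). Time passes only in rows, so rows that repeat a pose let the fingers close, or fill a call up. It gives the time, the measured TCP pose, the force, the opening and the grip force at its end, in the units of the state.
- sense(): the state, without advancing time (a new reading comes with each control period).
- grab_frame(name): name is "scene" or "top"; returns a dict with "color" (400x640x3 uint8, red, green, blue), "mtx" (3x3 intrinsics, pixels), "k1" (the pictures are not rectified: a ray, as slopes to the right and down, at radius r is drawn at 1 + k1 r^2 times it, then the intrinsics apply), "eye" and "orientation" of the camera in the world. Camera axes: x right, y up, looking along -z (the intrinsics and any distortion apply to the point x, -y, -z); pixel columns grow to the right and rows downward; lengths in m; the calibration is good to about 2 mm. A picture is of the moment at which its call begins. There is no depth.
- job_done(): hands the job in; it is judged then, once.
The state is a dict: "time": time; "q": joint angles; "joint_vel": joint speeds; "effort": joint torques, N m; "ee_pos": TCP position; "tool_rot": TCP orientation; "contact_force": force on the tool from outside, world axes, zero at the start; "moment": the same for the moment, N m; "grip_width": opening from 0.0 (shut) to 1.0 (fully open); "grasp_force": force on a finger pad.
Only numpy, scipy, OpenCV 4.12 (cv2) and the standard library are available. Lean on these libraries where they do the work, as an engineer would, in place of code of your own. Each camera call takes 0.05 s, during which the arm holds its last target. There are 200 camera calls.

## Working session

There is one attempt and no reset: what is moved stays moved. The work goes in short steps, Python scripts to look and compute and a tool call to move; the robot and the scene stay as the last step left them, time stands still between calls to the robot, and variables do not carry over. Pictures are saved under pics/ and viewed, at most 10 in all, crops included, and the job is handed in when it is done.

Besides the shell and the picture viewer there is one more tool, called as name(argument=value, ...), one argument or row to a line, values as JSON. play_rows: Moves the arm, as the interface text tells. Its arguments: {"type":"object","properties":{"steps":{"type":"array"},"force":{"type":"number"}},"required":["steps"]}

```bash
mkdir -p pics; python3 - <<'E'
from workcell import *
import cv2
print(sense())
for n in("scene","top"):
    f=grab_frame(n); cv2.imwrite(f"pics/{n}0.png",f["color"][:,:,::-1]); print({k:v for k,v in f.items() if k!="color"})
E
```

```text
{'time': 0.0, 'q': array([-1.42597983e+00,  5.33835802e-02,  1.61430757e+00,  2.79123188e-05,
        1.47597419e+00, -1.18980022e-01]), 'joint_vel': array([-0.00094795,  0.00127915,  0.00052912, -0.0003316 ,  0.00295799,
       -0.00086314]), 'effort': array([-2.82698975e-04, -3.93686557e+01, -3.70173132e+01, -7.98338419e-05,
        6.98415228e-03, -9.40680962e-06]), 'ee_pos': array([ 0.162897  , -0.60275508,  0.23003833]), 'tool_rot': array([-3.13953792e+00, -2.73611548e-04,  2.63793566e-01]), 'contact_force': array([-0.54037689,  0.50283886, -0.10493581]), 'moment': array([ 0.08340992,  0.06087719, -0.04117026]), 'grasp_force': 0.0, 'grip_width': 0.9978589102909697}
{'mtx': array([[447.53746727,   0.        , 320.24270873],
       [  0.        , 447.53746727, 201.23722334],
       [  0.        ,   0.        ,   1.        ]]), 'k1': -0.030304631460989787, 'eye': array([1.44481289, 0.03882602, 1.09439595]), 'orientation': array([0.75161171, 0.01111393, 1.57447699])}
{'mtx': array([[433.25279479,   0.        , 313.22147155],
       [  0.        , 433.25279479, 187.96219691],
       [  0.        ,   0.        ,   1.        ]]), 'k1': -0.08024916045116659, 'eye': array([0.36275053, 0.0058515 , 1.33307375]), 'orientation': array([ 0.15086377,  0.00985513, -1.58715648])}
```

View pics/scene0.png

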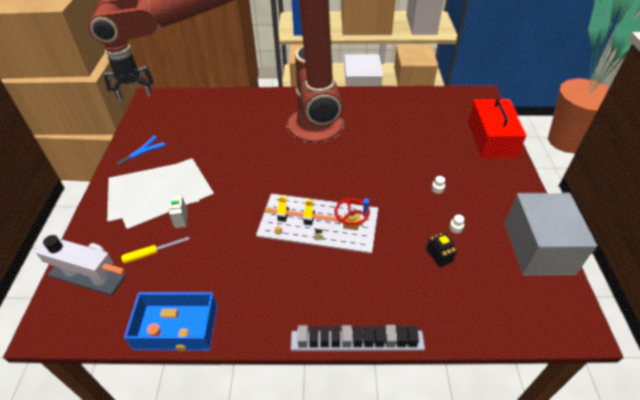

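View pics/top0.png

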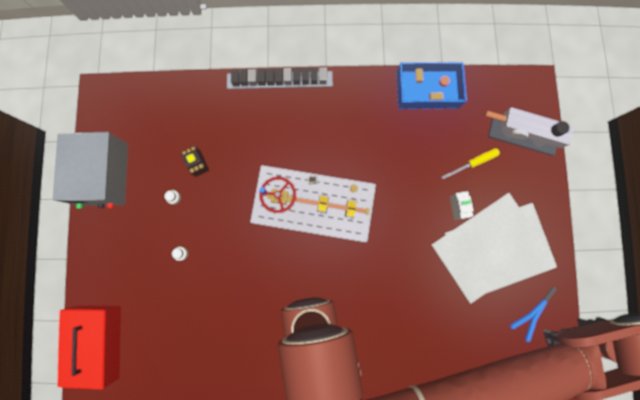

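The scene view shows the board at about (318,222), with the wheel at (350,211), blue handle at (366,205) and yellow straps at (282,207) and (308,210). In the top view, the wheel is at (277,195), the handle at (263,190) and the straps at (323,203) and (351,208).

```bash
cat > h.py <<'E'
from workcell import *
import numpy as np, cv2
from scipy.spatial.transform import Rotation as R
def cam(f): return R.from_euler('xyz',f['orientation']).as_matrix()
def dist(f): return np.array([f['k1'],0,0,0,0.])
def ray(f,uv):
    p=cv2.undistortPoints(np.array([[uv]],float),f['mtx'],dist(f))[0,0]
    return cam(f)@np.array([p[0],-p[1],-1])
def onz(f,uv,z):
    d=ray(f,uv); return f['eye']+d*(z-f['eye'][2])/d[2]
def tri(f,u,g,v):
    a,b=ray(f,u),ray(g,v); s=np.linalg.lstsq(np.c_[a,-b],g['eye']-f['eye'],rcond=None)[0]
    p,q=f['eye']+a*s[0],g['eye']+b*s[1]; return (p+q)/2,np.linalg.norm(p-q)
def proj(f,P):
    c=(np.atleast_2d(P)-f['eye'])@cam(f); c=c*[1,-1,-1]
    return cv2.projectPoints(c,np.zeros(3),np.zeros(3),f['mtx'],dist(f))[0][:,0]
def blobs(f,lo,hi,roi,amin=8):
    h=cv2.cvtColor(f['color'],cv2.COLOR_RGB2HSV_FULL); m=cv2.inRange(h,np.array(lo),np.array(hi))
    k=np.zeros_like(m); u0,v0,u1,v1=roi; k[v0:v1,u0:u1]=m[v0:v1,u0:u1]
    n,l,s,c=cv2.connectedComponentsWithStats(k)
    return [(s[i,4],c[i].round(1),s[i,:4]) for i in range(1,n) if s[i,4]>=amin],k
E
python3 - <<'E'
from h import *
T=grab_frame('top');S=grab_frame('scene')
rt=(240,155,385,250);rs=(250,185,385,255)
for n,f,r in(('top',T,rt),('scene',S,rs)):
    print(n,'blue',blobs(f,(145,120,60),(185,255,255),r)[0]); print('yel',blobs(f,(32,150,150),(48,255,255),r)[0])
    b,m=blobs(f,(0,0,150),(255,70,255),r,50); 
    m=cv2.morphologyEx(m,cv2.MORPH_CLOSE,np.ones((9,9)))
    c=cv2.minAreaRect(np.vstack([x for x in cv2.findContours(m,0,2)[0] if len(x)>20])); 
    bp=cv2.boxPoints(c); print('board',c,[onz(f,p,.01).round(4) for p in bp], onz(f,c[0],.01))
    h=cv2.cvtColor(f['color'],cv2.COLOR_RGB2HSV_FULL)
    m=((h[...,0]<8)|(h[...,0]>247))&(h[...,1]>190)&(h[...,2]>150); k=np.zeros_like(m);k[r[1]:r[3],r[0]:r[2]]=m[r[1]:r[3],r[0]:r[2]]
    v,u=np.nonzero(k); e=cv2.fitEllipse(cv2.convexHull(np.c_[u,v].astype(np.float32))); print('wheel',len(u),e,onz(f,e[0],.076))
    u0,v0,u1,v1=r; cv2.imwrite(f'pics/{n}c.png',cv2.resize(f['color'][v0:v1,u0:u1,::-1],None,fx=5,fy=5,interpolation=2))
E
```

```text
top blue [(np.int32(17), array([262.2, 189.9]), array([260, 188,   5,   5], dtype=int32))]
yel [(np.int32(85), array([322.5, 203.7]), array([319, 197,   8,  14], dtype=int32)), (np.int32(39), array([351.1, 204.4]), array([348, 202,   7,   6], dtype=int32)), (np.int32(45), array([350.2, 211.8]), array([347, 209,   8,   7], dtype=int32))]
board ((313.14300537109375, 203.18661499023438), (119.53974151611328, 60.625885009765625), 9.272602081298828) [array([0.4576, 0.2132, 0.01  ]), array([0.644 , 0.1836, 0.01  ]), array([ 0.5764, -0.1821,  0.01  ]), array([ 0.393 , -0.1456,  0.01  ])] [0.51676818 0.01661392 0.01      ]Traceback (most recent call last):
  File "<stdin>", line 12, in <module>
cv2.error: OpenCV(4.12.0) /io/opencv/modules/imgproc/src/shapedescr.cpp:356: error: (-215:Assertion failed) n >= 0 && (depth == CV_32F || depth == CV_32S) in function 'fitEllipseNoDirect'
```

```bash
python3 - <<'E'
from h import *
T=grab_frame('top');S=grab_frame('scene')
rt=(240,155,385,250);rs=(250,185,385,255)
for n,f,r in(('top',T,rt),('scene',S,rs)):
    print(n,'blue',blobs(f,(145,120,60),(185,255,255),r)[0]); print('yel',blobs(f,(32,150,150),(48,255,255),r)[0])
    b,m=blobs(f,(0,0,150),(255,70,255),r,50); 
    m=cv2.morphologyEx(m,cv2.MORPH_CLOSE,np.ones((9,9)))
    c=np.vstack([x for x in cv2.findContours(m,0,2)[0] if len(x)>20])
    P=np.array([onz(f,p[0],.01)[:2] for p in c]); 
    c=cv2.minAreaRect((P*1000).astype(np.float32)); print('board',c)
    h=cv2.cvtColor(f['color'],cv2.COLOR_RGB2HSV_FULL)
    m=((h[...,0]<10)|(h[...,0]>245))&(h[...,1]>150)&(h[...,2]>145); k=np.zeros_like(m);k[r[1]:r[3],r[0]:r[2]]=m[r[1]:r[3],r[0]:r[2]]
    v,u=np.nonzero(k);print(len(u))
    Q=np.array([onz(f,p,.076)[:2] for p in np.c_[u,v]]).astype(np.float32)*1000
    if len(Q)>5: print('wheel',cv2.fitEllipse(cv2.convexHull(Q)))
    u0,v0,u1,v1=r; cv2.imwrite(f'pics/{n}c.png',cv2.resize(f['color'][v0:v1,u0:u1,::-1],None,fx=5,fy=5,interpolation=2))
E
```

```text
top blue [(np.int32(17), array([262.2, 189.9]), array([260, 188,   5,   5], dtype=int32))]
yel [(np.int32(34), array([323.1, 199.5]), array([320, 197,   7,   6], dtype=int32)), (np.int32(50), array([322.1, 206.6]), array([319, 203,   8,   8], dtype=int32)), (np.int32(38), array([351.1, 204.4]), array([348, 202,   7,   6], dtype=int32)), (np.int32(44), array([350.3, 211.8]), array([347, 209,   8,   7], dtype=int32))]
board ((517.8776245117188, 16.997802734375), (366.00823974609375, 187.31040954589844), 79.53707885742188)
109
wheel ((537.2975463867188, 120.88488006591797), (99.14521789550781, 100.36766052246094), 130.06507873535156)
scene blue [(np.int32(49), array([365.5, 204.2]), array([364, 199,   5,  13], dtype=int32))]
yel [(np.int32(114), array([281.7, 205.5]), array([277, 197,  10,  17], dtype=int32)), (np.int32(120), array([308.1, 208.7]), array([304, 200,   9,  17], dtype=int32))]
board ((517.0796508789062, 16.283279418945312), (365.59600830078125, 188.4785919189453), 79.3818130493164)
275
wheel ((531.9226684570312, 119.10205078125), (102.42350769042969, 116.72500610351562), 85.38456726074219)
```

View pics/topc.png

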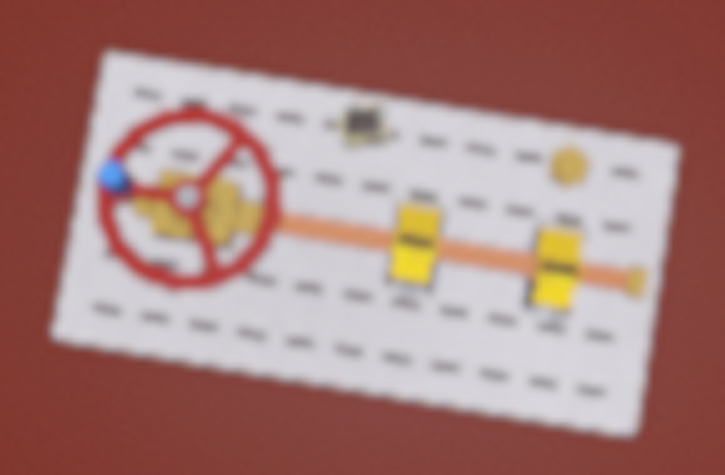

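View pics/scenec.png

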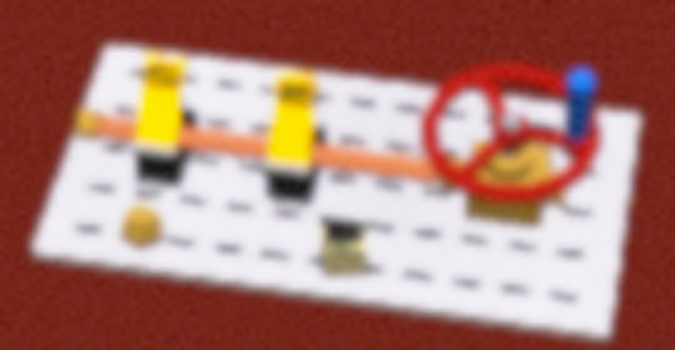

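The crops show the handle at the +y side of the wheel, at top (262,190) and scene (366,203), with both straps open. The dark pad bands are at scene (308.8,203) and (282,199.5), and the strap roots are at scene (308,218.6) and (281.5,215).

```bash
python3 - <<'E'
from h import *
T=grab_frame('top');S=grab_frame('scene')
yaw=-np.deg2rad(10.5);B=np.array([.5175,.0165,0]);M=R.from_euler('z',yaw).as_matrix()
tb=lambda p:(M.T@(p-B)).round(4)
for n,t,s in(('a',(323.2,203.4),(308.8,203)),('b',(351.6,208.4),(282.2,199.5))):
    p,e=tri(T,t,S,s);print(n,p,e,tb(p))
for n,s in(('roota',(308,218.6)),('rootb',(281.5,215))): print(n,tb(onz(S,s,.042)))
# intersect scene rays with board plane y=clip
for n,s,y in(('a tip',(309.4,199.4),-.03),('a pad',(308.8,203),-.03),('b tip',(282.6,196),-.115),('b pad',(282.2,199.5),-.115)):
    d=M.T@ray(S,s);o=M.T@(S['eye']-B);print(n,(o+d*(y-o[1])/d[1]).round(4))
p,e=tri(T,(262.2,189.9),S,(366,200.5));print('handle',p,e,tb(p))
print(tb(onz(T,(262.3,190),.133)),tb(onz(S,(366,199.5),.133)),onz(T,(262.3,190),.133))
print(tb(onz(T,(323.2,196),.045)),tb(onz(T,(352,201),.045)))
E
```

```text
a [ 0.5070612  -0.01214527  0.08332659] 0.002017500530757725 [-0.005  -0.0301  0.0833]
b [ 0.49109211 -0.09471765  0.08273883] 0.0009117556088528852 [-0.0057 -0.1142  0.0827]
roota [ 0.0226 -0.0271  0.042 ]
rootb [ 0.0227 -0.1119  0.042 ]
a tip [-0.0191 -0.03    0.0849]
a pad [-0.0091 -0.03    0.0791]
b tip [-0.0172 -0.115   0.0865]
b pad [-0.0096 -0.115   0.0785]
handle [0.54268852 0.15890582 0.13128787] 0.0014594374595437362 [-0.0012  0.1446  0.1313]
[-0.0015  0.1433  0.133 ] [-0.0038  0.1449  0.133 ] [0.54213064 0.15767134 0.133     ]
[ 0.0217 -0.0272  0.045 ] [ 0.021  -0.1147  0.045 ]
```

play_rows(
  steps=[1,0.044,-0.041,0,0.05,1,0.088,-0.082,0,0.1,1,0.132,-0.122,0,0.15,1,0.176,-0.163,0,0.2,1,0.22,-0.204,0,0.25,1,0.265,-0.245,0,0.3,1,0.309,-0.286,0,0.35,1,0.353,-0.326,0,0.4,1,0.397,-0.367,0,0.447,1,0.441,-0.408,0,0.447],
  force=40,
)

```text
time: 1.4
ee_pos: [0.4296, -0.1781, 0.2318]
tool_rot: [3.141, -0.001, -0.184]
contact_force: [1.5, -0.5, -0.3]
grip_width: 0.002
grasp_force: 0.0
```

```bash
cat > to.py <<'E'
import sys
from h import *
# target in board frame (x,y,z) -> tool-frame shift from the measured pose
yaw=-np.deg2rad(10.5);B=np.array([.5175,.0165,0]);M=R.from_euler('z',yaw).as_matrix()
s=sense();Rt=R.from_euler('xyz',s['tool_rot']).as_matrix()
t=B+M@np.array([float(a) for a in sys.argv[1:4]])
print('ee',s['ee_pos'].round(4),s['tool_rot'].round(3),'board',(M.T@(s['ee_pos']-B)).round(4),'shift',(Rt.T@(t-s['ee_pos'])).round(4),'F',s['contact_force'].round(1),s['time'])
E
python3 to.py -.0145 -.115 .12
```

```text
ee [ 0.4296 -0.1781  0.2318] [ 3.141e+00 -1.000e-03 -1.840e-01] board [-0.051  -0.2073  0.2318] shift [ 0.0362 -0.0924  0.1118] F [ 1.5 -0.5 -0.3] 1.4
```

play_rows(
  steps=[1,0.012,-0.03,0.03,0,1,0.024,-0.06,0.06,0,1,0.036,-0.092,0.09,0,1,0.036,-0.092,0.1,0,1,0.036,-0.092,0.1,0,1,0.036,-0.092,0.1,0,1,0.036,-0.092,0.1,0,1,0.036,-0.092,0.1,0,1,0.036,-0.092,0.1,0,1,0.036,-0.092,0.1,0],
)

```text
time: 2.4
ee_pos: [0.4812, -0.0965, 0.132]
tool_rot: [3.141, -0.001, -0.184]
contact_force: [-0.0, -0.2, 0.4]
grip_width: 0.0
grasp_force: 0.0
```

```bash
python3 to.py -.0145 -.115 .046; python3 - <<'E'
from h import *
T=grab_frame('top');S=grab_frame('scene')
a=cv2.resize(T['color'][155:250,250:390],(700,475),interpolation=2)[:290]; b=cv2.resize(S['color'][165:225,250:390],(700,300),interpolation=2)
cv2.imwrite('pics/c1.png',np.vstack([a,b])[:,:,::-1])
E
```

```text
ee [ 0.4812 -0.0965  0.132 ] [ 3.141e+00 -1.000e-03 -1.840e-01] board [-0.0151 -0.1177  0.132 ] shift [ 0.0005 -0.0027  0.086 ] F [-0.  -0.2  0.4] 2.4
```

View pics/c1.png

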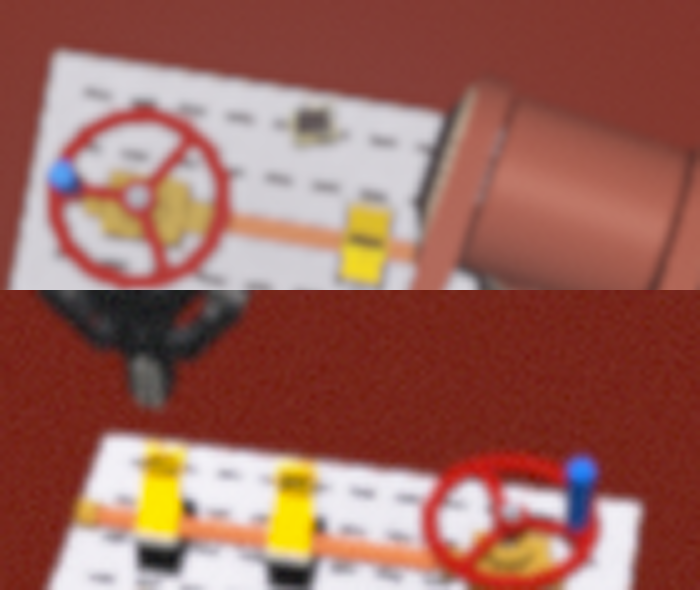

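The scene half shows the fingertips at crop (150,395), right above clip_b's strap at crop (163,450). Now I press straight down.

play_rows(
  steps=[1,0,-0.003,0.02,0,1,0,-0.003,0.035,0,1,0,-0.003,0.045,0,1,0,-0.003,0.053,0,1,0,-0.003,0.06,0,1,0,-0.003,0.066,0,1,0,-0.003,0.072,0,1,0,-0.003,0.077,0,1,0,-0.003,0.081,0,1,0,-0.003,0.082,0],
)

```text
time: 3.5
ee_pos: [0.4815, -0.0931, 0.0511]
tool_rot: [-3.141, 0.003, -0.183]
contact_force: [-9.7, 2.7, 19.4]
grip_width: 0.0
grasp_force: 8.5
```

play_rows(
  steps=[1,0,0,0.001,0,1,0,0,0.002,0,1,0,0,0.003,0,1,0,0,0.004,0,1,0,0,0.004,0,1,0,0,0.005,0,1,0,0,0.005,0,1,0,0,0.006,0,1,0,0,0.006,0,1,0,0,0.006,0],
)

```text
time: 4.5
ee_pos: [0.4816, -0.0931, 0.0503]
tool_rot: [3.142, 0.006, -0.182]
contact_force: [-25.5, 6.5, 47.7]
grip_width: -0.0
grasp_force: 21.4
```

play_rows(
  steps=[1,0,0,-0.01,0,1,0,0,-0.03,0,1,0,0,-0.05,0,1,0,0,-0.08,0,1,0,0.03,-0.1,0,1,0,0.07,-0.1,0,1,0,0.11,-0.1,0,1,0,0.12,-0.1,0,1,0,0.12,-0.1,0,1,0,0.12,-0.1,0],
)

```text
time: 5.5
ee_pos: [0.4596, -0.2103, 0.1428]
tool_rot: [-3.141, 0.001, -0.183]
contact_force: [-0.9, 0.1, 0.2]
grip_width: -0.001
grasp_force: 0.0
```

```bash
python3 to.py -.0145 -.115 .046; python3 - <<'E'
from h import *
T=grab_frame('top');S=grab_frame('scene')
a=cv2.resize(T['color'][170:230,300:380],(800,600),interpolation=2)[:,:400]; b=cv2.resize(S['color'][190:230,260:340],(800,400),interpolation=2)
a=cv2.resize(T['color'][185:225,300:380],(600,300),interpolation=2); b=cv2.resize(S['color'][190:230,260:340],(600,300),interpolation=2)
cv2.imwrite('pics/c2.png',np.vstack([a,b])[:,:,::-1])
E
```

```text
ee [ 0.4596 -0.2103  0.1428] [-3.141e+00  1.000e-03 -1.830e-01] board [-0.0156 -0.2336  0.1428] shift [ 0.0011 -0.1185  0.097 ] F [-0.9  0.1  0.2] 5.5
```

View pics/c2.png

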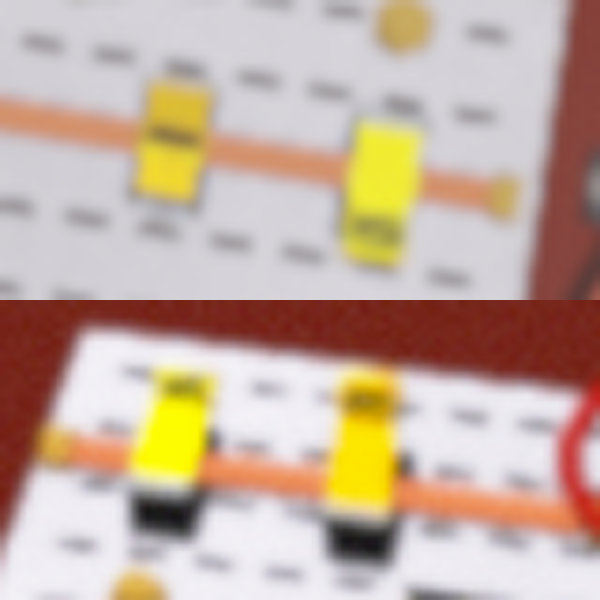

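The top half shows clip_b (right) swung down, with its pad band at full-frame (350,216). In the scene half, its pad is at (284.7,201.3). I'll measure its angle.

```bash
python3 - <<'E'
from h import *
T=grab_frame('top');S=grab_frame('scene')
yaw=-np.deg2rad(10.5);B=np.array([.5175,.0165,0]);M=R.from_euler('z',yaw).as_matrix()
tb=lambda p:(M.T@(p-B)).round(4)
p,e=tri(T,(350,215.9),S,(284.7,201.3));print('padb',tb(p),e)
for th in(0,.1,.18,.3):
  c,s=np.cos(th),np.sin(th);w=lambda r,h:B+M@np.array([.0215-r*c+h*s,-.115,.0415+r*s+h*c])
  print(th,proj(T,[w(0,2.5e-3),w(.047,2.5e-3),w(.058,2.5e-3)]).round(1).tolist(),proj(S,[w(0,2.5e-3),w(.047,2.5e-3),w(.058,2.5e-3)]).round(1).tolist())
r=(325,185,375,230)
print(blobs(T,(30,120,120),(50,255,255),r)[0],blobs(S,(30,120,120),(50,255,255),(265,190,295,225))[0])
E
```

```text
padb [-0.0254 -0.1139  0.0539] 0.0025331621170400368
0 [[352.1, 200.9], [349.7, 216.3], [349.1, 220.0]] [[280.6, 214.2], [284.2, 203.3], [285.0, 200.9]]
0.1 [[352.1, 200.8], [349.8, 216.0], [349.3, 219.6]] [[280.6, 214.2], [284.1, 202.4], [284.8, 199.7]]
0.18 [[352.1, 200.7], [350.0, 215.7], [349.4, 219.2]] [[280.6, 214.3], [283.9, 201.8], [284.7, 199.0]]
0.3 [[352.1, 200.6], [350.2, 215.0], [349.7, 218.4]] [[280.5, 214.4], [283.7, 201.0], [284.4, 198.0]]
[(np.int32(16), array([353.4, 187.8]), array([352, 186,   4,   5], dtype=int32)), (np.int32(28), array([325.6, 202.4]), array([325, 197,   3,  14], dtype=int32)), (np.int32(139), array([350. , 210.3]), array([346, 202,  10,  18], dtype=int32))] [(np.int32(110), array([282.8, 206.8]), array([277, 200,  11,  14], dtype=int32))]
```

play_rows(
  steps=[1,-0.01,-0.04,0,0,1,-0.01,-0.08,0,0,1,-0.01,-0.118,0,0,1,-0.01,-0.118,0.02,0,1,-0.01,-0.118,0.04,0,1,-0.01,-0.118,0.06,0,1,-0.01,-0.118,0.075,0,1,-0.01,-0.118,0.085,0,1,-0.01,-0.118,0.087,0,1,-0.01,-0.118,0.087,0],
)

```text
time: 6.7
ee_pos: [0.4715, -0.093, 0.0564]
tool_rot: [-3.142, 0.0, -0.183]
contact_force: [-0.3, 1.1, 0.6]
grip_width: -0.002
grasp_force: 0.0
```

play_rows(
  steps=[1,0,0,0.001,0,1,0,0,0.002,0,1,0,0,0.003,0,1,0,0,0.004,0,1,0,0,0.005,0,1,0,0,0.006,0,1,0,0,0.007,0,1,0,0,0.007,0,1,0,0,0.007,0,1,0,0,0.007,0],
)

```text
time: 7.7
ee_pos: [0.4719, -0.0935, 0.0526]
tool_rot: [3.141, 0.001, -0.183]
contact_force: [-8.6, 2.7, 19.4]
grip_width: -0.0
grasp_force: 9.0
```

```bash
python3 to.py -.0255 -.115 .044; python3 -c "
from workcell import sense
s=sense();print(s['contact_force'],s['moment'])"
```

```text
ee [ 0.4719 -0.0935  0.0526] [ 3.141e+00  1.000e-03 -1.830e-01] board [-0.0248 -0.1165  0.0526] shift [-0.0007 -0.0015  0.0086] F [-8.6  2.7 19.4] 7.7
[-8.61608877  2.74635315 19.43305627] [ 0.47295281  1.69221428 -0.01082713]
```

play_rows(
  steps=[1,0,0,0,0,1,0,0,0,0,1,0,0,0,0,1,0,0,0,0,1,0,0,0,0,1,0,0,0,0,1,0,0,0,0,1,0,0,0,0,1,0,0,0,0,1,0,0,0,0],
)

```text
time: 8.7
ee_pos: [0.4719, -0.0935, 0.0526]
tool_rot: [3.141, 0.001, -0.183]
contact_force: [-8.6, 2.8, 20.3]
grip_width: 0.001
grasp_force: 8.9
```

```bash
python3 - <<'E'
from h import *
S=grab_frame('scene');s=sense();print(s['contact_force'],s['ee_pos'])
cv2.imwrite('pics/c3.png',cv2.resize(S['color'][170:230,255:335],(800,600),interpolation=2)[:,:,::-1])
E
```

```text
[-9.68151344  1.90831651 20.25108185] [ 0.47185861 -0.09345637  0.05254772]
```

View pics/c3.png

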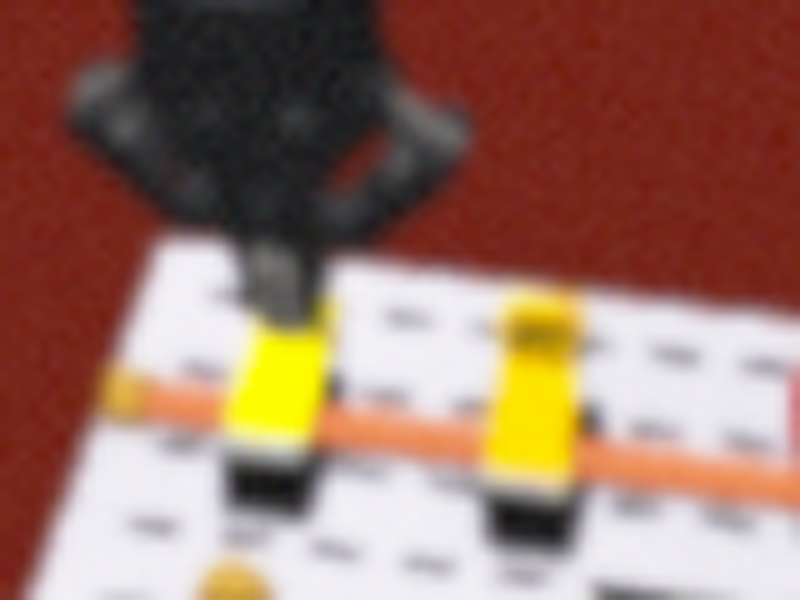

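The picture shows the fingertips at crop (283,300), overhanging the strap's -y edge (strap tip spans about 265-335). A black base part peeks out at crop (335,385) on the strap's +y side. I'll locate that part.

```bash
python3 - <<'E'
from h import *
S=grab_frame('scene');T=grab_frame('top')
yaw=-np.deg2rad(10.5);B=np.array([.5175,.0165,0]);M=R.from_euler('z',yaw).as_matrix()
for n,s,ys in(('a bit',(314,212),(-.017,-.013)),('b bit',(288.5,208.5),(-.102,-.098))):
  for y in ys:
    d=M.T@ray(S,s);o=M.T@(S['eye']-B);print(n,(o+d*(y-o[1])/d[1]).round(4))
  for z in(.012,.03,.05): print(z,(o+d*(z-o[2])/d[2]).round(4))
tip=B+M@np.array([-.0248,-.1165,.0526]); print(proj(S,tip))
for x in (-.0358,-.0138): print(proj(S,B+M@np.array([x,-.1165,.0526])))
g=cv2.cvtColor(S['color'],cv2.COLOR_RGB2GRAY); print(g[196:212,278:294])
E
```

```text
a bit [-0.0205 -0.017   0.0271]
a bit [-0.0027 -0.013   0.0476]
0.012 [-0.0337 -0.0199  0.012 ]
0.03 [-0.018  -0.0164  0.03  ]
0.05 [-0.0006 -0.0125  0.05  ]
b bit [-0.0247 -0.102   0.0227]
b bit [-0.012  -0.098   0.0373]
0.012 [-0.034  -0.1049  0.012 ]
0.03 [-0.0183 -0.1     0.03  ]
0.05 [-0.0009 -0.0945  0.05  ]
[[283.49209957 201.59080715]]
[[284.31828784 199.12047968]]
[[282.65743185 204.086717  ]]
[[166 111 104 116 108 102  81  55  57  90 138 169 175 172 162 155]
 [179 119  97 103 100 101  85  56  67 117 179 220 227 225 220 211]
 [172 117  88  93  88  97  88  62  73 132 198 230 240 240 237 236]
 [156 107  88  90  88  95  90  68  86 148 206 231 239 241 240 238]
 [179 142 117 101  91  91  88  77  97 157 209 225 237 241 237 229]
 [222 195 164 127 101  96  95  85 108 163 204 224 236 239 233 217]
 [238 230 211 171 133 123 123 124 136 170 204 227 238 240 234 220]
 [241 241 231 211 189 177 175 177 176 181 204 227 237 240 239 235]
 [240 242 235 224 218 215 211 211 208 206 208 226 237 241 242 242]
 [239 240 234 224 223 223 223 222 219 219 214 225 237 243 241 242]
 [233 237 231 224 224 224 224 223 219 213 206 223 235 240 240 242]
 [226 232 224 224 224 224 224 223 215 186 165 201 229 233 235 234]
 [227 231 224 224 224 224 224 222 210 160 127 175 213 217 215 216]
 [226 223 224 224 224 224 224 222 206 151 121 168 202 198 186 180]
 [220 223 224 224 224 224 224 218 196 157 141 172 199 200 189 179]
 [222 223 224 224 224 224 223 215 190 162 161 171 187 188 186 185]]
```

play_rows(
  steps=[1,0,0,-0.004,0,1,0,0,-0.008,0,1,0.003,-0.004,-0.008,0,1,0.003,-0.004,-0.006,0,1,0.003,-0.004,-0.004,0,1,0.003,-0.004,-0.002,0,1,0.003,-0.004,0,0,1,0.003,-0.004,0.001,0,1,0.003,-0.004,0.001,0,1,0.003,-0.004,0.001,0],
)

```text
time: 9.85
ee_pos: [0.4751, -0.0897, 0.0519]
tool_rot: [-3.141, 0.003, -0.183]
contact_force: [-13.1, 4.3, 27.4]
grip_width: -0.0
grasp_force: 12.3
```

```bash
python3 to.py -.0255 -.115 .044; python3 -c "
from workcell import sense
s=sense();print(s['contact_force'],s['moment'])"
```

```text
ee [ 0.4751 -0.0897  0.0519] [-3.141e+00  3.000e-03 -1.830e-01] board [-0.0224 -0.1121  0.0519] shift [-0.0031  0.0029  0.0079] F [-13.1   4.3  27.4] 9.85
[-13.06777567   4.33371025  27.40474618] [ 0.79445922  2.42995365 -0.02143661]
```

play_rows(
  steps=[1,0,0,-0.02,0,1,0,0,-0.05,0,1,0.003,-0.02,-0.07,0,1,0.008,-0.06,-0.07,0,1,0.008,-0.084,-0.07,0,1,0.008,-0.084,-0.06,0,1,0.008,-0.084,-0.045,0,1,0.008,-0.084,-0.03,0,1,0.008,-0.084,-0.022,0,1,0.008,-0.084,-0.02,0],
)

```text
time: 10.85
ee_pos: [0.4965, -0.0094, 0.0656]
tool_rot: [3.141, 0.004, -0.185]
contact_force: [0.4, -0.5, 0.5]
grip_width: -0.003
grasp_force: 0.1
```

```bash
python3 to.py -.0145 -.028 .058;python3 - <<'E'
from h import *
S=grab_frame('scene');T=grab_frame('top')
a=cv2.resize(T['color'][185:225,300:380],(600,300),interpolation=2); b=cv2.resize(S['color'][185:225,260:340],(600,300),interpolation=2)
cv2.imwrite('pics/c4.png',np.vstack([a,b])[:,:,::-1])
E
```

```text
ee [ 0.4965 -0.0094  0.0656] [ 3.141  0.004 -0.185] board [-0.016  -0.0293  0.0656] shift [ 0.0015 -0.0013  0.0076] F [ 0.4 -0.5  0.5] 10.85
```

View pics/c4.png

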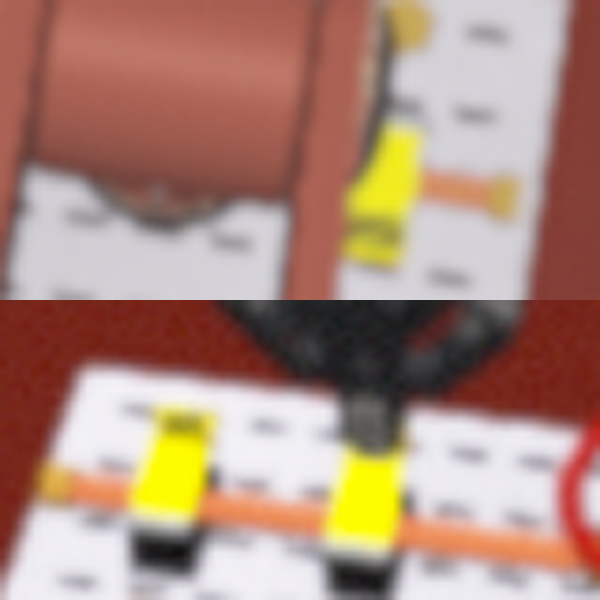

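The scene half shows the fingertips at (373,440), centred on clip_a's strap and already swinging it down with almost no force. I'll go on in small steps and watch the force.

play_rows(
  steps=[1,0,0,0.001,0,1,0,0,0.002,0,1,0,0,0.003,0,1,0,0,0.004,0,1,0,0,0.005,0,1,0,0,0.006,0,1,0,0,0.007,0,1,0,0,0.008,0,1,0,0,0.008,0,1,0,0,0.008,0],
)

```text
time: 11.95
ee_pos: [0.4981, -0.0087, 0.0602]
tool_rot: [-3.142, 0.0, -0.183]
contact_force: [0.1, -0.4, -0.3]
grip_width: 0.001
grasp_force: 0.0
```

play_rows(
  steps=[1,0,0,0.001,0,1,0,0,0.001,0,1,0,0,0.002,0,1,0,0,0.002,0,1,0,0,0.003,0,1,0,0,0.003,0,1,0,0,0.004,0,1,0,0,0.004,0,1,0,0,0.004,0,1,0,0,0.004,0],
)

```text
time: 12.95
ee_pos: [0.4981, -0.0087, 0.0562]
tool_rot: [3.142, 0.0, -0.183]
contact_force: [-0.6, 0.6, 0.2]
grip_width: -0.002
grasp_force: 0.0
```

play_rows(
  steps=[1,0,0,0.001,0,1,0,0,0.001,0,1,0,0,0.002,0,1,0,0,0.002,0,1,0,0,0.003,0,1,0,0,0.003,0,1,0,0,0.003,0,1,0,0,0.003,0,1,0,0,0.003,0,1,0,0,0.003,0],
)

```text
time: 13.95
ee_pos: [0.4982, -0.0087, 0.0533]
tool_rot: [3.142, 0.0, -0.183]
contact_force: [0.6, -0.4, -0.1]
grip_width: -0.004
grasp_force: 0.0
```

play_rows(
  steps=[1,0,0,0.001,0,1,0,0,0.001,0,1,0,0,0.002,0,1,0,0,0.002,0,1,0,0,0.003,0,1,0,0,0.003,0,1,0,0,0.003,0,1,0,0,0.003,0,1,0,0,0.003,0,1,0,0,0.003,0],
)

```text
time: 14.95
ee_pos: [0.4984, -0.0087, 0.0513]
tool_rot: [3.142, 0.0, -0.183]
contact_force: [-3.6, -0.7, 7.1]
grip_width: 0.001
grasp_force: 3.3
```

```bash
python3 to.py -.0145 -.028 .046; python3 -c "
from workcell import sense
s=sense();print(s['contact_force'],s['moment'])"
```

```text
ee [ 0.4984 -0.0087  0.0513] [ 3.142  0.    -0.183] board [-0.0142 -0.0283  0.0513] shift [-0.0003 -0.0003  0.0053] F [-3.6 -0.7  7.1] 14.95
[-3.61113574 -0.65706788  7.1086949 ] [ 0.09926756  0.66957274 -0.01671312]
```

play_rows(
  steps=[1,0,0,0.001,0,1,0,0,0.001,0,1,0,0,0.002,0,1,0,0,0.002,0,1,0,0,0.003,0,1,0,0,0.003,0,1,0,0,0.003,0,1,0,0,0.003,0,1,0,0,0.003,0,1,0,0,0.003,0],
)

```text
time: 15.95
ee_pos: [0.4985, -0.0087, 0.0507]
tool_rot: [3.141, 0.002, -0.183]
contact_force: [-11.6, 2.5, 22.3]
grip_width: -0.003
grasp_force: 10.4
```

```bash
python3 to.py -.0145 -.028 .046; python3 - <<'E'
from h import *
s=sense();print(s['contact_force'],s['moment'])
S=grab_frame('scene')
for y in(-.03,-.027):
  yaw=-np.deg2rad(10.5);B=np.array([.5175,.0165,0]);M=R.from_euler('z',yaw).as_matrix()
  for th in(0,.1,.18):
    c,q=np.cos(th),np.sin(th);w=lambda r,h,dy:B+M@np.array([.0215-r*c+h*q,y+dy,.0415+r*q+h*c])
    print(y,th,proj(S,[w(0,2.5e-3,0),w(.047,2.5e-3,0),w(.058,2.5e-3,0.013),w(.058,-2.5e-3,0.013)]).round(1).tolist())
print(S['color'][192:222:1,300:320:1].astype(int)[:,:,2])
E
```

```text
ee [ 0.4985 -0.0087  0.0507] [ 3.141e+00  2.000e-03 -1.830e-01] board [-0.0141 -0.0282  0.0507] shift [-0.0004 -0.0002  0.0047] F [-11.6   2.5  22.3] 15.95
[-11.60412725   2.51044524  22.28798141] [ 0.27203586  2.17227017 -0.02287205]
-0.03 0 [[307.1, 217.8], [310.2, 206.8], [314.9, 204.8], [314.9, 205.9]]
-0.03 0.1 [[307.1, 217.8], [310.1, 205.9], [314.8, 203.7], [314.9, 204.6]]
-0.03 0.18 [[307.1, 217.9], [310.0, 205.3], [314.7, 202.9], [314.8, 203.8]]
-0.027 0 [[308.1, 217.9], [311.1, 206.9], [315.8, 204.9], [315.8, 206.0]]
-0.027 0.1 [[308.1, 218.0], [311.0, 206.0], [315.7, 203.8], [315.8, 204.8]]
-0.027 0.18 [[308.1, 218.0], [311.0, 205.4], [315.6, 203.0], [315.7, 203.9]]
[[ 43  45  42  39  29  31  35  32  28  32  35  34  35  40  30  31  38  33
   35  39]
 [ 47  51  50  42  36  38  37  39  33  32  32  34  31  35  33  31  30  37
   38  44]
 [ 59  61  59  45  38  34  36  35  38  38  34  37  34  38  31  39  39  45
   47  45]
 [ 56  65  64  56  41  30  36  38  44  43  39  37  35  42  46  50  55  56
   60  58]
 [ 51  60  55  48  42  34  38  39  48  43  37  41  40  42  49  63  64  67

[... 1436 characters left out ...]
 195 197
  177 169]
 [ 92  92  92  80  45   0   0   0   0   0   0   0   0  64  93 120 154 160
  161 163]
 [105 101  99  91  72  47   0   0   0   0   0   0  29  72  88  96 108 121
  124 133]
 [152 139 141 145 137 130 118 103  80  64  48  43  58  73  84  89  90  92
   94  96]
 [177 169 169 178 185 177 170 160 147 138 130 112  88  77  95 103 103  94
   91  87]
 [179 166 162 169 169 173 172 173 170 167 165 146 111 107 140 155 141 122
  115 103]
 [216 195 168 136 114 118 123 131 140 143 144 131 110 135 183 197 175 152
  138 142]
 [236 228 201 136  76  54  62  71  80  89  92  85  98 158 209 217 186 162
  158 163]
 [242 237 214 148  77  37  30  31  35  39  37  56 104 174 224 229 212 195
  194 196]]
```

play_rows(
  steps=[1,-0.001,0,0,0,1,-0.002,0,0,0,1,-0.003,0,0,0,1,-0.004,0,0,0,1,-0.005,0,0,0,1,-0.006,0,0,0,1,-0.006,0,0,0,1,-0.006,0,0,0,1,-0.006,0,0,0,1,-0.006,0,0,0],
)

```text
time: 17.0
ee_pos: [0.4977, -0.0086, 0.0513]
tool_rot: [-3.141, -0.013, -0.183]
contact_force: [6.8, -1.4, 7.6]
grip_width: 0.004
grasp_force: 4.3
```

```bash
python3 to.py -.0145 -.028 .046; python3 - <<'E'
from h import *
s=sense();print(s['contact_force'],s['moment'])
E
```

```text
ee [ 0.4977 -0.0086  0.0513] [-3.141 -0.013 -0.183] board [-0.0149 -0.0283  0.0513] shift [ 0.0003 -0.0003  0.0053] F [ 6.8 -1.4  7.6] 17.0
[ 6.76817276 -1.41875844  7.58466843] [-0.19843467 -1.05279551  0.03658535]
```

play_rows(
  steps=[1,0.005,0,-0.01,0,1,0.005,0,-0.03,0,1,0,0,-0.06,0,1,0,0,-0.09,0,1,0,0.04,-0.1,0,1,0,0.08,-0.1,0,1,0,0.12,-0.1,0,1,0,0.16,-0.1,0,1,0,0.2,-0.1,0,1,0,0.2,-0.1,0],
)

```text
time: 18.0
ee_pos: [0.4547, -0.2077, 0.1473]
tool_rot: [3.141, 0.001, -0.188]
contact_force: [0.3, -0.8, 0.7]
grip_width: 0.002
grasp_force: 0.0
```

```bash
python3 - <<'E'
from h import *
S=grab_frame('scene');T=grab_frame('top')
a=cv2.resize(T['color'][185:225,300:380],(800,400),interpolation=2)[100:]; b=cv2.resize(S['color'][192:222,260:340],(800,300),interpolation=2)
cv2.imwrite('pics/c5.png',np.vstack([a,b])[:,:,::-1])
yaw=-np.deg2rad(10.5);B=np.array([.5175,.0165,0]);M=R.from_euler('z',yaw).as_matrix()
for y in(-.0285,-.1135):
  for th in(0,.1,.18):
    c,q=np.cos(th),np.sin(th);w=lambda r,h,dy:B+M@np.array([.0215-r*c+h*q,y+dy,.0415+r*q+h*c])
    P=[w(0,2.5e-3,0),w(.047,2.5e-3,0),w(.058,2.5e-3,0)]
    pt=(proj(T,P)-[300,195])*10+[0,0];ps=(proj(S,P)-[260,192])*10+[0,300];print(y,th,pt.round().tolist(),ps.round().tolist())
E
```

```text
-0.0285 0 [[236.0, 12.0], [211.0, 166.0], [205.0, 202.0]] [[476.0, 558.0], [506.0, 448.0], [513.0, 423.0]]
-0.0285 0.1 [[236.0, 11.0], [211.0, 163.0], [205.0, 198.0]] [[476.0, 559.0], [506.0, 440.0], [513.0, 412.0]]
-0.0285 0.18 [[236.0, 10.0], [211.0, 159.0], [206.0, 194.0]] [[476.0, 560.0], [505.0, 433.0], [512.0, 404.0]]
-0.1135 0 [[516.0, 58.0], [492.0, 212.0], [486.0, 249.0]] [[211.0, 522.0], [246.0, 414.0], [255.0, 389.0]]
-0.1135 0.1 [[516.0, 57.0], [493.0, 209.0], [488.0, 246.0]] [[210.0, 523.0], [245.0, 405.0], [253.0, 378.0]]
-0.1135 0.18 [[516.0, 57.0], [495.0, 206.0], [489.0, 241.0]] [[210.0, 523.0], [244.0, 399.0], [251.0, 370.0]]
```

View pics/c5.png

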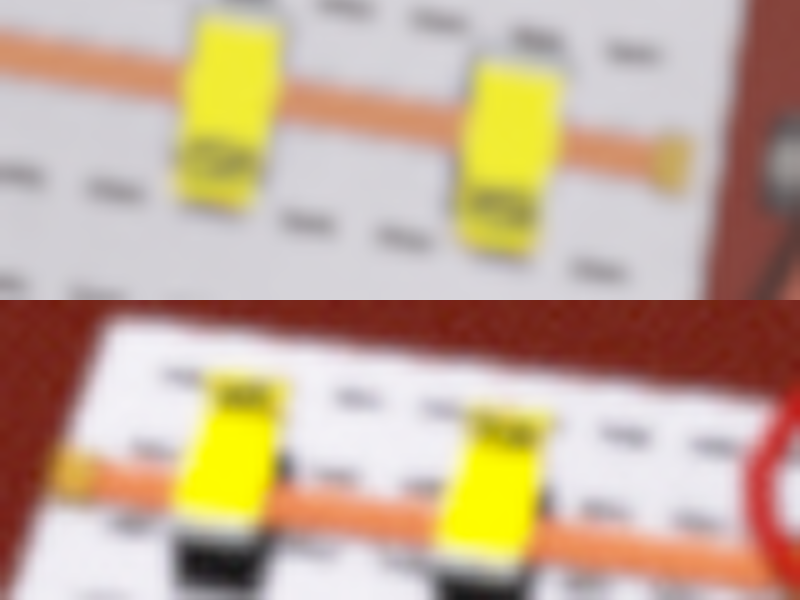

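Both straps look nearly level: pads at crop (503,430) and (243,397) in the scene half. The images can't separate about 0 rad from 0.18 rad. To check how far the shut fingers reach past the TCP, I'll touch the bare bench below.

play_rows(
  steps=[1,0,0,0.03,0,1,0,0,0.06,0,1,0,0,0.09,0,1,0,0,0.115,0,1,0,0,0.127,0,1,0,0,0.131,0,1,0,0,0.135,0,1,0,0,0.138,0,1,0,0,0.14,0,1,0,0,0.14,0],
)

```text
time: 19.1
ee_pos: [0.4562, -0.2045, 0.0078]
tool_rot: [3.141, -0.001, -0.183]
contact_force: [0.7, 0.4, 0.3]
grip_width: -0.001
grasp_force: 0.0
```

play_rows(
  steps=[1,0,0,0.001,0,1,0,0,0.001,0,1,0,0,0.002,0,1,0,0,0.002,0,1,0,0,0.003,0,1,0,0,0.003,0,1,0,0,0.004,0,1,0,0,0.004,0,1,0,0,0.004,0,1,0,0,0.004,0],
)

```text
time: 20.1
ee_pos: [0.4559, -0.2042, 0.0033]
tool_rot: [-3.142, 0.0, -0.183]
contact_force: [0.3, 1.0, 0.5]
grip_width: 0.002
grasp_force: 0.0
```

The TCP is accurate (no touch at z = 3 mm), so the strap really is resting on its catch at about 0.165 rad. Next I'll straddle clip_b's strap, grip it by its sides, and work it along its arc.

play_rows(
  steps=[0.4,0,0,-0.03,0,0.4,0,0,-0.07,0,0.4,-0.003,-0.03,-0.097,0,0.4,-0.006,-0.07,-0.097,0,0.4,-0.007,-0.11,-0.097,0,0.4,-0.007,-0.1147,-0.09,0,0.4,-0.007,-0.1147,-0.07,0,0.4,-0.007,-0.1147,-0.05,0,0.4,-0.007,-0.1147,-0.037,0,0.4,-0.007,-0.1147,-0.033,0],
  force=40,
)

```text
time: 21.1
ee_pos: [0.4684, -0.0901, 0.0342]
tool_rot: [-3.141, 0.004, -0.184]
contact_force: [-0.4, -0.1, -0.1]
grip_width: 0.6
grasp_force: 0.0
```

play_rows(
  steps=[1,0,0,0,0,1,0,0,0,0,1,0,0,0,0,1,0,0,0,0,1,0,0,0,0,1,0,0,0.001,0,1,0,0,0.002,0,1,0,0,0.003,0,1,0,0,0.003,0,1,0,0,0.003,0],
)

```text
time: 22.1
ee_pos: [0.4701, -0.0911, 0.0365]
tool_rot: [3.14, 0.001, -0.183]
contact_force: [-12.4, -2.0, 19.2]
grip_width: 0.29
grasp_force: 41.2
```

```bash
python3 to.py -.027 -.1135 .036; python3 -c "
from workcell import sense
s=sense();print(s['contact_force'],s['moment'],s['grip_width']*85)"
```

```text
ee [ 0.4701 -0.0911  0.0365] [ 3.14e+00  1.00e-03 -1.83e-01] board [-0.027  -0.1144  0.0365] shift [-0.     -0.0009  0.0005] F [-12.4  -2.   19.2] 22.1
[-12.405834    -1.99008509  19.15225597] [-0.34410994  1.98347844 -0.02596491] 24.638122277437443
```

play_rows(
  steps=[1,0,0,-0.003,0,1,0,0,-0.006,0,1,0.001,0,-0.008,0,1,0.001,0,-0.01,0,1,0.002,0,-0.012,0,1,0.002,0,-0.013,0,1,0.003,0,-0.014,0,1,0.003,0,-0.015,0,1,0.003,0,-0.015,0,1,0.003,0,-0.015,0],
)

```text
time: 23.1
ee_pos: [0.4722, -0.0914, 0.0472]
tool_rot: [3.14, 0.0, -0.183]
contact_force: [1.8, -5.5, -7.5]
grip_width: 0.286
grasp_force: 39.9
```

play_rows(
  steps=[1,0,0,0.002,0,1,0,0,0.004,0,1,0,0,0.006,0,1,-0.001,0,0.008,0,1,-0.001,0,0.01,0,1,-0.002,0,0.011,0,1,-0.003,0,0.012,0,1,-0.003,0,0.013,0,1,-0.003,0,0.014,0,1,-0.003,0,0.014,0],
)

```text
time: 24.1
ee_pos: [0.4711, -0.0913, 0.0372]
tool_rot: [3.14, -0.002, -0.183]
contact_force: [-7.3, -2.0, 13.0]
grip_width: 0.29
grasp_force: 43.6
```

```bash
python3 - <<'E'
from h import *
T=grab_frame('top');S=grab_frame('scene')
yaw=-np.deg2rad(10.5);B=np.array([.5175,.0165,0]);M=R.from_euler('z',yaw).as_matrix()
for n,t,s in(('a root',(324,196.5),(308.5,217.3)),('a pad',(322,211),(310.3,205)),('a tip',(321.3,215.5),(310.8,202.8)),
 ('b root',(351.9,201),(281.7,214.3)),('b pad',(350.3,215.8),(284.4,201.7)),('b tip',(349.9,220),(285,199.5))):
    p,e=tri(T,t,S,s);print(n,(M.T@(p-B)).round(4),round(e,4))
# board-top reference check and sub-pixel profiles of clip a along its strap centre line
for n,f in(('top',T),('scene',S)):
    w=[B+M@np.array([x,-.0285,.044]) for x in np.arange(.04,-.06,-.004)]
    uv=proj(f,np.array(w)).astype(np.float32)
    c=cv2.remap(f['color'],uv[:,0],uv[:,1],cv2.INTER_LINEAR)[:,0] if uv.ndim>1 else 0
    print(n,[(round(.04-.004*i,3),*c[i].tolist()) for i in range(len(c))])
E
```

```text
a root [ 0.0201 -0.0279  0.0451] 0.0039
a pad [-0.0245 -0.0301  0.0534] 0.0019
a tip [-0.0376 -0.0307  0.0496] 0.0009
b root [ 0.0208 -0.1131  0.043 ] 0.0028
b pad [-0.0248 -0.1148  0.0525] 0.0025
b tip [-0.037  -0.1159  0.0497] 0.0022
top [(0.04, 213, 211, 217), (0.036, 205, 202, 208), (0.032, 176, 172, 177), (0.028, 154, 150, 154), (0.024, 181, 180, 171), (0.02, 215, 212, 152), (0.016, 237, 231, 88), (0.012, 241, 236, 45), (0.008, 241, 236, 42), (0.004, 241, 236, 43), (0.0, 241, 236, 42), (-0.004, 241, 236, 44), (-0.008, 241, 236, 43), (-0.012, 232, 228, 50), (-0.016, 203, 197, 64), (-0.02, 177, 172, 69), (-0.024, 172, 165, 71), (-0.028, 187, 181, 66), (-0.032, 202, 193, 65), (-0.036, 180, 167, 121), (-0.04, 187, 182, 185), (-0.044, 206, 204, 209), (-0.048, 210, 208, 214), (-0.052, 210, 208, 213), (-0.056, 210, 208, 213)]
scene [(0.04, 33, 31, 37), (0.036, 28, 28, 29), (0.032, 55, 55, 55), (0.028, 110, 109, 108), (0.024, 169, 168, 154), (0.02, 217, 214, 159), (0.016, 245, 241, 118), (0.012, 253, 250, 48), (0.008, 254, 252, 0), (0.004, 254, 253, 0), (0.0, 254, 253, 0), (-0.004, 254, 252, 0), (-0.008, 254, 253, 0), (-0.012, 254, 252, 0), (-0.016, 254, 252, 0), (-0.02, 252, 249, 0), (-0.024, 238, 230, 0), (-0.028, 200, 190, 15), (-0.032, 173, 161, 24), (-0.036, 180, 168, 39), (-0.04, 208, 198, 85), (-0.044, 231, 224, 155), (-0.048, 239, 234, 213), (-0.052, 237, 233, 234), (-0.056, 227, 220, 227)]
```

play_rows(
  steps=[1,0,0,-0.001,0,1,0,0,-0.002,0,1,0,0,-0.003,0,1,0,0,-0.004,0,1,0,0,-0.004,0,1,0,0,-0.004,0,1,0,0,-0.004,0,1,0,0,-0.004,0,1,0,0,-0.004,0,1,0,0,-0.004,0],
)

```text
time: 25.2
ee_pos: [0.4714, -0.0912, 0.0392]
tool_rot: [3.14, -0.004, -0.183]
contact_force: [1.3, -5.9, -1.0]
grip_width: 0.29
grasp_force: 42.4
```

```bash
python3 - <<'E'
from h import *
print(sense()['contact_force'])
S=grab_frame('scene')
yaw=-np.deg2rad(10.5);B=np.array([.5175,.0165,0]);M=R.from_euler('z',yaw).as_matrix()
for y in(-.0285,-.1135):
    w=[B+M@np.array([x,y,.044]) for x in np.arange(.03,-.06,-.003)]
    uv=proj(S,np.array(w)).astype(np.float32)
    c=cv2.remap(S['color'],uv[:,0],uv[:,1],cv2.INTER_LINEAR)[:,0]
    print(y,[(round(.03-.003*i,3),*c[i].tolist()[1:]) for i in range(len(c))])
E
```

```text
[ 1.26020765 -5.90381323 -0.98271875]
-0.0285 [(0.03, 78, 78), (0.027, 122, 122), (0.024, 167, 154), (0.021, 205, 166), (0.018, 235, 152), (0.015, 245, 100), (0.012, 250, 46), (0.009, 252, 0), (0.006, 253, 0), (0.003, 252, 0), (0.0, 252, 0), (-0.003, 253, 0), (-0.006, 253, 0), (-0.009, 253, 0), (-0.012, 253, 0), (-0.015, 252, 0), (-0.018, 250, 0), (-0.021, 245, 0), (-0.024, 230, 0), (-0.027, 201, 7), (-0.03, 171, 19), (-0.033, 157, 31), (-0.036, 168, 42), (-0.039, 188, 68), (-0.042, 215, 119), (-0.045, 227, 171), (-0.048, 233, 211), (-0.051, 233, 231), (-0.054, 228, 231), (-0.057, 209, 215)]
-0.1135 [(0.03, 81, 79), (0.027, 125, 123), (0.024, 171, 161), (0.021, 211, 175), (0.018, 233, 150), (0.015, 246, 103), (0.012, 252, 36), (0.009, 253, 9), (0.006, 253, 0), (0.003, 253, 0), (0.0, 253, 0), (-0.003, 253, 0), (-0.006, 253, 0), (-0.009, 253, 0), (-0.012, 253, 0), (-0.015, 253, 0), (-0.018, 252, 0), (-0.021, 250, 0), (-0.024, 241, 0), (-0.027, 225, 0), (-0.03, 190, 17), (-0.033, 161, 33), (-0.036, 145, 42), (-0.039, 160, 61), (-0.042, 180, 90), (-0.045, 201, 126), (-0.048, 196, 154), (-0.051, 186, 169), (-0.054, 168, 166), (-0.057, 136, 139)]
```

play_rows(
  steps=[0.4,0,0,0,0,0.4,0,0,0,0,0.4,0,0,-0.03,0,0.6,0,0,-0.07,0,1,0.01,-0.03,-0.08,0,1,0.02,-0.06,-0.08,0,1,0.028,-0.086,-0.08,0,1,0.028,-0.086,-0.06,0,1,0.028,-0.086,-0.035,0,1,0.028,-0.086,-0.02,0],
)

```text
time: 26.25
ee_pos: [0.5119, -0.0097, 0.0563]
tool_rot: [-3.141, 0.003, -0.182]
contact_force: [-0.4, 0.6, 0.5]
grip_width: -0.0
grasp_force: 0.0
```

play_rows(
  steps=[1,0,0,0.002,0,1,0,0,0.004,0,1,0,0,0.006,0,1,0,0,0.007,0,1,0,0,0.008,0,1,0,0,0.009,0,1,0,0,0.01,0,1,0,0,0.011,0,1,0,0,0.011,0,1,0,0,0.011,0],
)

```text
time: 27.25
ee_pos: [0.5134, -0.0108, 0.0486]
tool_rot: [3.141, 0.0, -0.183]
contact_force: [-2.6, -0.2, 6.3]
grip_width: -0.003
grasp_force: 3.3
```

play_rows(
  steps=[1,0,0,-0.01,0,1,-0.01,0,-0.014,0,1,-0.02,0,-0.014,0,1,-0.031,0,-0.014,0,1,-0.031,0,-0.01,0,1,-0.031,0,-0.006,0,1,-0.032,0,-0.003,0,1,-0.033,0,-0.001,0,1,-0.034,0,0.001,0,1,-0.035,0,0.003,0],
)

```text
time: 28.25
ee_pos: [0.4809, -0.0047, 0.0476]
tool_rot: [3.142, -0.003, -0.183]
contact_force: [-1.2, -0.4, 7.6]
grip_width: -0.002
grasp_force: 3.8
```

```bash
python3 to.py -.0145 -.028 .046; python3 -c "
from workcell import sense
s=sense();print(s['contact_force'],s['moment'],s['effort'],s['q'])"
```

```text
ee [ 0.4809 -0.0047  0.0476] [ 3.142e+00 -3.000e-03 -1.830e-01] board [-0.0321 -0.0275  0.0476] shift [0.0176 0.0005 0.0017] F [-1.2 -0.4  7.6] 28.25
[-1.20670349 -0.38963398  7.551809  ] [0.03025734 0.23345729 0.03437003] [-2.17863056e-02 -2.49161607e+01 -2.99441242e+01  5.05912851e-02
 -2.37753270e-01  2.93798721e-04] [-1.64577564e-01 -1.04173581e-01  2.09278603e+00 -1.39010575e-04
  1.14973862e+00  1.58924738e+00]
```

play_rows(
  steps=[1,0,0,0.001,0,1,0,0,0.002,0,1,0,0,0.003,0,1,0,0,0.003,0,1,0,0,0.004,0,1,0,0,0.004,0,1,0,0,0.004,0,1,0,0,0.004,0,1,0,0,0.004,0,1,0,0,0.004,0],
)

```text
time: 29.25
ee_pos: [0.4804, -0.0046, 0.0435]
tool_rot: [3.142, -0.001, -0.183]
contact_force: [-7.8, 0.9, 20.8]
grip_width: 0.001
grasp_force: 10.4
```

It went through this time: clip_a's fingertip height is 43.5 mm, which is fully shut. The press has to be out at the strap tip. I'll do the same on clip_b.

play_rows(
  steps=[1,0,0,-0.02,0,1,0,0.03,-0.03,0,1,0.003,0.06,-0.03,0,1,0.003,0.086,-0.03,0,1,0.003,0.086,-0.024,0,1,0.003,0.086,-0.018,0,1,0.003,0.086,-0.014,0,1,0.002,0.086,-0.01,0,1,0.001,0.086,-0.007,0,1,0,0.086,-0.004,0],
)

```text
time: 30.25
ee_pos: [0.464, -0.0886, 0.0471]
tool_rot: [3.141, -0.0, -0.181]
contact_force: [-2.2, -0.0, 6.6]
grip_width: -0.001
grasp_force: 3.5
```

play_rows(
  steps=[1,0,0,0.001,0,1,0,0,0.002,0,1,0,0,0.003,0,1,0,0,0.004,0,1,0,0,0.004,0,1,0,0,0.004,0,1,0,0,0.004,0,1,0,0,0.004,0,1,0,0,0.004,0,1,0,0,0.004,0],
)

```text
time: 31.25
ee_pos: [0.4638, -0.0885, 0.0434]
tool_rot: [3.141, 0.001, -0.182]
contact_force: [-10.2, 2.8, 23.9]
grip_width: -0.001
grasp_force: 12.0
```

Both clips end at 43.4 mm under the press, so both are shut. Now to the handle.

play_rows(
  steps=[1,0,0,-0.03,0,1,0,0,-0.075,0,0.6,0,-0.01,-0.115,0,0.6,0.006,-0.05,-0.117,0,0.6,0.012,-0.095,-0.117,0,0.6,0.018,-0.14,-0.117,0,0.6,0.024,-0.185,-0.117,0,0.6,0.03,-0.23,-0.117,0,0.6,0.033,-0.257,-0.117,0,0.6,0.033,-0.257,-0.117,0],
)

```text
time: 32.25
ee_pos: [0.5419, 0.1616, 0.1561]
tool_rot: [-3.141, 0.002, -0.178]
contact_force: [-0.5, -0.2, -1.1]
grip_width: 0.404
grasp_force: 0.0
```

```bash
python3 - <<'E'
from h import *
s=sense();Rt=R.from_euler('xyz',s['tool_rot']).as_matrix()
S=grab_frame('scene');T=grab_frame('top')
b,_=blobs(S,(145,120,60),(185,255,255),(335,185,385,235));print(b)
top=[np.mean([x[1][0] for x in b])] if b else 0
yaw=-np.deg2rad(10.5);B=np.array([.5175,.0165,0]);M=R.from_euler('z',yaw).as_matrix()
print(s['ee_pos'],s['tool_rot'],s['grip_width']);t=np.array([.5428,.1587,.088]);print(Rt.T@(t-s['ee_pos']))
print('proj handle ends',proj(S,[[.5428,.1587,.083],[.5428,.1587,.107],[.5428,.1587,.133]]))
for n,f in(('top',T),('scene',S)):
  for y in(-.0285,-.1135):
    w=[B+M@np.array([x,y,.044]) for x in np.arange(-.015,-.055,-.003)]
    uv=proj(f,np.array(w)).astype(np.float32)
    c=cv2.remap(f['color'],uv[:,0],uv[:,1],cv2.INTER_LINEAR)[:,0]
    print(n,y,[(round(-.015-.003*i,3),*c[i].tolist()[1:]) for i in range(len(c))])
E
```

```text
[(np.int32(48), array([365.5, 204. ]), array([364, 199,   5,  13], dtype=int32))]
[0.54189621 0.16159378 0.15606686] [-3.14106499e+00  1.78931686e-03 -1.77787781e-01] 0.4041320219249796
[0.0015231  0.00272425 0.06806281]
proj handle ends [[364.67777687 211.46682463]
 [365.17187306 206.11335563]
 [365.7215284  200.15284615]]
top -0.0285 [(-0.015, 229, 79), (-0.018, 206, 86), (-0.021, 182, 90), (-0.024, 180, 89), (-0.027, 188, 89), (-0.03, 196, 87), (-0.033, 203, 91), (-0.036, 194, 127), (-0.039, 186, 175), (-0.042, 198, 204), (-0.045, 207, 213), (-0.048, 208, 214), (-0.051, 208, 214), (-0.054, 208, 214)]
top -0.1135 [(-0.015, 232, 78), (-0.018, 215, 84), (-0.021, 193, 88), (-0.024, 180, 90), (-0.027, 185, 89), (-0.03, 196, 85), (-0.033, 199, 93), (-0.036, 191, 132), (-0.039, 191, 179), (-0.042, 203, 207), (-0.045, 211, 217), (-0.048, 213, 219), (-0.051, 213, 220), (-0.054, 214, 220)]
scene -0.0285 [(-0.015, 247, 0), (-0.018, 233, 0), (-0.021, 208, 2), (-0.024, 170, 12), (-0.027, 150, 22), (-0.03, 143, 35), (-0.033, 151, 57), (-0.036, 163, 101), (-0.039, 177, 147), (-0.042, 196, 192), (-0.045, 215, 218), (-0.048, 228, 234), (-0.051, 232, 240), (-0.054, 228, 235)]
scene -0.1135 [(-0.015, 245, 0), (-0.018, 234, 0), (-0.021, 207, 0), (-0.024, 177, 5), (-0.027, 149, 16), (-0.03, 147, 30), (-0.033, 154, 53), (-0.036, 164, 86), (-0.039, 175, 134), (-0.042, 194, 182), (-0.045, 221, 224), (-0.048, 231, 236), (-0.051, 236, 241), (-0.054, 233, 239)]
```

The scene profiles show both pads about 6 mm lower than before and level with each other, so both clips are shut. I'll descend and grip the handle.

play_rows(
  steps=[0.6,0.001,0.001,0.01,0,0.6,0.001,0.001,0.028,0,0.6,0.001,0.001,0.046,0,0.6,0.001,0.001,0.06,0,0.6,0.001,0.001,0.066,0,0.6,0.001,0.001,0.067,0,1,0.001,0.001,0.067,0,1,0.001,0.001,0.067,0,1,0.001,0.001,0.067,0,1,0.001,0.001,0.067,0],
  force=40,
)

```text
time: 33.35
ee_pos: [0.544, 0.1593, 0.091]
tool_rot: [-3.135, -0.002, -0.183]
contact_force: [3.8, 9.8, -5.1]
grip_width: 0.187
grasp_force: 39.4
```

```bash
cat > circ.py <<'E'
import sys
from h import *
# rows (tool x,y shift) for turning handle by total degrees over 10 rows about wheel centre; ccw +
C=np.array([.5366,.1197]); s=sense(); p=s['ee_pos'][:2]; d=p-C; psi=s['tool_rot'][2]
print('ang',np.degrees(np.arctan2(d[1],d[0])).round(2),'rad',np.linalg.norm(d).round(4),'z',s['ee_pos'][2].round(4),'F',s['contact_force'].round(1),'w',round(s['grip_width']*85,1),'t',s['time'])
a0=np.arctan2(d[1],d[0])
for step in [float(x) for x in sys.argv[1:]]:
  for k in range(1,11):
    a=a0+np.radians(step*k); v=.04*np.array([np.cos(a)-np.cos(a0),np.sin(a)-np.sin(a0)])
    print(round(float(v@[np.cos(psi),np.sin(psi)]),4),round(float(v@[np.sin(psi),-np.cos(psi)]),4),end=' | ')
  print()
E
python3 circ.py -18
```

```text
ang 79.38 rad 0.0403 z 0.091 F [ 3.8  9.8 -5.1] w 15.9 t 33.35
0.0124 0.002 | 0.0235 0.0077 | 0.0323 0.0166 | 0.038 0.0277 | 0.0399 0.0401 | 0.0379 0.0524 | 0.0322 0.0636 | 0.0234 0.0724 | 0.0122 0.0781 | -0.0002 0.08 |
```

```bash
python3 circ.py -10
```

```text
ang 79.38 rad 0.0403 z 0.091 F [ 3.8  9.8 -5.1] w 15.9 t 33.35
0.0069 0.0006 | 0.0137 0.0024 | 0.02 0.0054 | 0.0257 0.0094 | 0.0306 0.0144 | 0.0346 0.0201 | 0.0375 0.0264 | 0.0393 0.0331 | 0.0399 0.0401 | 0.0393 0.047 |
```

play_rows(
  steps=[1,0.007,-0.001,0,0,1,0.0137,-0.0006,0,0,1,0.02,0.0024,0,0,1,0.0257,0.0064,0,0,1,0.0306,0.0114,0,0,1,0.0346,0.0171,0,0,1,0.0375,0.0234,0,0,1,0.0393,0.0301,0,0,1,0.0399,0.0371,0,0,1,0.0393,0.044,0,0],
  force=80,
)

```text
time: 34.35
ee_pos: [0.5741, 0.1063, 0.0909]
tool_rot: [-3.139, -0.0, -0.184]
contact_force: [-4.7, 5.0, 4.8]
grip_width: 0.181
grasp_force: 78.6
```

```bash
cat > circ2.py <<'E'
import sys
from h import *
# nominal commanded angle a0 (deg) -> tool x,y shifts for targets; world psi fixed -0.183
a0=float(sys.argv[1]); psi=-.183
C=np.array([.5366,.1197]); s=sense(); d=s['ee_pos'][:2]-C
print('ang',np.degrees(np.arctan2(d[1],d[0])).round(2),'rad',np.linalg.norm(d).round(4),'z',s['ee_pos'][2].round(4),'F',s['contact_force'].round(1),'w',round(s['grip_width']*85,1),'t',s['time'])
for step in [float(x) for x in sys.argv[2:]]:
  for k in range(1,11):
    a,b=np.radians([a0+step*k,a0]); v=.04*np.array([np.cos(a)-np.cos(b),np.sin(a)-np.sin(b)])
    print(round(float(v@[np.cos(psi),np.sin(psi)]),4),round(float(v@[np.sin(psi),-np.cos(psi)]),4),end=' | ')
  a0+=step*10; print('->',a0)
E
python3 circ2.py -20.6 -3 -3 -3 -3
```

```text
ang -19.63 rad 0.0398 z 0.0909 F [-4.7  5.   4.8] w 15.4 t 34.35
-0.0004 0.0021 | -0.001 0.0041 | -0.0016 0.0061 | -0.0023 0.008 | -0.0032 0.01 | -0.0041 0.0118 | -0.0051 0.0136 | -0.0063 0.0154 | -0.0075 0.0171 | -0.0088 0.0187 | -> -50.6
-0.0014 0.0016 | -0.0029 0.0031 | -0.0044 0.0045 | -0.006 0.0058 | -0.0077 0.007 | -0.0095 0.0082 | -0.0113 0.0093 | -0.0131 0.0102 | -0.015 0.0111 | -0.017 0.0118 | -> -80.6
-0.002 0.0007 | -0.004 0.0012 | -0.0061 0.0017 | -0.0081 0.002 | -0.0102 0.0022 | -0.0123 0.0024 | -0.0144 0.0024 | -0.0165 0.0023 | -0.0186 0.0021 | -0.0206 0.0018 | -> -110.6
-0.0021 -0.0004 | -0.0041 -0.001 | -0.0061 -0.0016 | -0.008 -0.0023 | -0.01 -0.0032 | -0.0118 -0.0041 | -0.0136 -0.0051 | -0.0154 -0.0063 | -0.0171 -0.0075 | -0.0187 -0.0088 | -> -140.6
```

play_rows(
  steps=[1,-0.0004,0.0021,0,0,1,-0.001,0.0041,0,0,1,-0.0016,0.0061,0,0,1,-0.0023,0.008,0,0,1,-0.0032,0.01,0,0,1,-0.0041,0.0118,0,0,1,-0.0051,0.0136,0,0,1,-0.0063,0.0154,0,0,1,-0.0075,0.0171,0,0,1,-0.0088,0.0187,0,0],
)

```text
time: 35.35
ee_pos: [0.5623, 0.0895, 0.0909]
tool_rot: [-3.14, -0.002, -0.183]
contact_force: [-0.8, 4.2, 2.5]
grip_width: 0.181
grasp_force: 78.6
```

```bash
python3 circ2.py -50.6|head -1
```

```text
ang -49.53 rad 0.0396 z 0.0909 F [-0.8  4.2  2.5] w 15.4 t 35.35
```

play_rows(
  steps=[1,-0.0014,0.0016,0,0,1,-0.0029,0.0031,0,0,1,-0.0044,0.0045,0,0,1,-0.006,0.0058,0,0,1,-0.0077,0.007,0,0,1,-0.0095,0.0082,0,0,1,-0.0113,0.0093,0,0,1,-0.0131,0.0102,0,0,1,-0.015,0.0111,0,0,1,-0.017,0.0118,0,0],
)

```text
time: 36.35
ee_pos: [0.5434, 0.0806, 0.0909]
tool_rot: [3.142, -0.002, -0.183]
contact_force: [2.9, 3.3, 5.2]
grip_width: 0.174
grasp_force: 78.8
```

```bash
python3 circ2.py -80.6|head -1
```

```text
ang -80.2 rad 0.0397 z 0.0909 F [2.9 3.3 5.2] w 14.8 t 36.35
```

play_rows(
  steps=[1,-0.002,0.0007,0,0,1,-0.004,0.0012,0,0,1,-0.0061,0.0017,0,0,1,-0.0081,0.002,0,0,1,-0.0102,0.0022,0,0,1,-0.0123,0.0024,0,0,1,-0.0144,0.0024,0,0,1,-0.0165,0.0023,0,0,1,-0.0186,0.0021,0,0,1,-0.0206,0.0018,0,0],
)

```text
time: 37.35
ee_pos: [0.5229, 0.0824, 0.0909]
tool_rot: [3.141, -0.002, -0.183]
contact_force: [2.8, 1.9, 5.5]
grip_width: 0.178
grasp_force: 78.8
```

```bash
python3 circ2.py -110.6|head -1;python3 circ2.py -140.6 -3 -3 -3 -3 -3
```

```text
ang -110.17 rad 0.0397 z 0.0909 F [2.8 1.9 5.5] w 15.1 t 37.35
ang -110.17 rad 0.0397 z 0.0909 F [2.8 1.9 5.5] w 15.1 t 37.35
-0.0016 -0.0014 | -0.0031 -0.0029 | -0.0045 -0.0044 | -0.0058 -0.006 | -0.007 -0.0077 | -0.0082 -0.0095 | -0.0093 -0.0113 | -0.0102 -0.0131 | -0.0111 -0.015 | -0.0118 -0.017 | -> -170.6
-0.0007 -0.002 | -0.0012 -0.004 | -0.0017 -0.0061 | -0.002 -0.0081 | -0.0022 -0.0102 | -0.0024 -0.0123 | -0.0024 -0.0144 | -0.0023 -0.0165 | -0.0021 -0.0186 | -0.0018 -0.0206 | -> -200.6
0.0004 -0.0021 | 0.001 -0.0041 | 0.0016 -0.0061 | 0.0023 -0.008 | 0.0032 -0.01 | 0.0041 -0.0118 | 0.0051 -0.0136 | 0.0063 -0.0154 | 0.0075 -0.0171 | 0.0088 -0.0187 | -> -230.6
0.0014 -0.0016 | 0.0029 -0.0031 | 0.0044 -0.0045 | 0.006 -0.0058 | 0.0077 -0.007 | 0.0095 -0.0082 | 0.0113 -0.0093 | 0.0131 -0.0102 | 0.015 -0.0111 | 0.017 -0.0118 | -> -260.6
0.002 -0.0007 | 0.004 -0.0012 | 0.0061 -0.0017 | 0.0081 -0.002 | 0.0102 -0.0022 | 0.0123 -0.0024 | 0.0144 -0.0024 | 0.0165 -0.0023 | 0.0186 -0.0021 | 0.0206 -0.0018 | -> -290.6
```

play_rows(
  steps=[1,-0.0021,-0.0004,0,0,1,-0.0041,-0.001,0,0,1,-0.0061,-0.0016,0,0,1,-0.008,-0.0023,0,0,1,-0.01,-0.0032,0,0,1,-0.0118,-0.0041,0,0,1,-0.0136,-0.0051,0,0,1,-0.0154,-0.0063,0,0,1,-0.0171,-0.0075,0,0,1,-0.0187,-0.0088,0,0],
)

```text
time: 38.35
ee_pos: [0.5061, 0.094, 0.0909]
tool_rot: [3.14, -0.002, -0.183]
contact_force: [3.8, -0.2, 5.6]
grip_width: 0.177
grasp_force: 78.9
```

```bash
python3 circ2.py -140.6|head -1
```

```text
ang -139.84 rad 0.0399 z 0.0909 F [ 3.8 -0.2  5.6] w 15.1 t 38.35
```

play_rows(
  steps=[1,-0.0016,-0.0014,0,0,1,-0.0031,-0.0029,0,0,1,-0.0045,-0.0044,0,0,1,-0.0058,-0.006,0,0,1,-0.007,-0.0077,0,0,1,-0.0082,-0.0095,0,0,1,-0.0093,-0.0113,0,0,1,-0.0102,-0.0131,0,0,1,-0.0111,-0.015,0,0,1,-0.0118,-0.017,0,0],
)

```text
time: 39.35
ee_pos: [0.4971, 0.1123, 0.0908]
tool_rot: [3.138, -0.001, -0.183]
contact_force: [1.3, -2.8, 7.2]
grip_width: 0.178
grasp_force: 79.1
```

```bash
python3 circ2.py -170.6|head -1
```

```text
ang -169.44 rad 0.0401 z 0.0908 F [ 1.3 -2.8  7.2] w 15.1 t 39.35
```

play_rows(
  steps=[1,-0.0007,-0.002,0,0,1,-0.0012,-0.004,0,0,1,-0.0017,-0.0061,0,0,1,-0.002,-0.0081,0,0,1,-0.0022,-0.0102,0,0,1,-0.0024,-0.0123,0,0,1,-0.0024,-0.0144,0,0,1,-0.0023,-0.0165,0,0,1,-0.0021,-0.0186,0,0,1,-0.0018,-0.0206,0,0],
)

```text
time: 40.35
ee_pos: [0.4986, 0.133, 0.0908]
tool_rot: [3.138, 0.001, -0.183]
contact_force: [-1.9, -1.7, 9.6]
grip_width: 0.182
grasp_force: 79.4
```

```bash
python3 circ2.py -200.6|head -1
```

```text
ang 160.67 rad 0.0403 z 0.0908 F [-1.9 -1.7  9.6] w 15.4 t 40.35
```

play_rows(
  steps=[1,0.0004,-0.0021,0,0,1,0.001,-0.0041,0,0,1,0.0016,-0.0061,0,0,1,0.0023,-0.008,0,0,1,0.0032,-0.01,0,0,1,0.0041,-0.0118,0,0,1,0.0051,-0.0136,0,0,1,0.0063,-0.0154,0,0,1,0.0075,-0.0171,0,0,1,0.0088,-0.0187,0,0],
)

```text
time: 41.35
ee_pos: [0.5102, 0.1503, 0.0908]
tool_rot: [3.139, 0.002, -0.183]
contact_force: [-3.2, -0.4, 9.8]
grip_width: 0.182
grasp_force: 79.4
```

```bash
python3 circ2.py -230.6|head -1
```

```text
ang 130.73 rad 0.0404 z 0.0908 F [-3.2 -0.4  9.8] w 15.4 t 41.35
```

play_rows(
  steps=[1,0.0014,-0.0016,0,0,1,0.0029,-0.0031,0,0,1,0.0044,-0.0045,0,0,1,0.006,-0.0058,0,0,1,0.0077,-0.007,0,0,1,0.0095,-0.0082,0,0,1,0.0113,-0.0093,0,0,1,0.0131,-0.0102,0,0,1,0.015,-0.0111,0,0,1,0.017,-0.0118,0,0],
)

```text
time: 42.35
ee_pos: [0.5291, 0.1594, 0.0908]
tool_rot: [3.14, 0.002, -0.183]
contact_force: [-3.6, 2.5, 8.7]
grip_width: 0.177
grasp_force: 79.4
```

```bash
python3 circ2.py -260.6|head -1
```

```text
ang 100.7 rad 0.0404 z 0.0908 F [-3.6  2.5  8.7] w 15.0 t 42.35
```

play_rows(
  steps=[1,0.002,-0.0007,0,0,1,0.004,-0.0012,0,0,1,0.0061,-0.0017,0,0,1,0.0081,-0.002,0,0,1,0.0102,-0.0022,0,0,1,0.0123,-0.0024,0,0,1,0.0144,-0.0024,0,0,1,0.0165,-0.0023,0,0,1,0.0186,-0.0021,0,0,1,0.0206,-0.0018,0,0],
)

```text
time: 43.35
ee_pos: [0.55, 0.1577, 0.0908]
tool_rot: [3.141, 0.001, -0.183]
contact_force: [-1.9, 3.5, 9.2]
grip_width: 0.181
grasp_force: 79.2
```

```bash
python3 circ2.py -290.6 -3 -3 -3 -3 -3
```

```text
ang 70.59 rad 0.0403 z 0.0908 F [-1.9  3.5  9.2] w 15.4 t 43.35
0.0021 0.0004 | 0.0041 0.001 | 0.0061 0.0016 | 0.008 0.0023 | 0.01 0.0032 | 0.0118 0.0041 | 0.0136 0.0051 | 0.0154 0.0063 | 0.0171 0.0075 | 0.0187 0.0088 | -> -320.6
0.0016 0.0014 | 0.0031 0.0029 | 0.0045 0.0044 | 0.0058 0.006 | 0.007 0.0077 | 0.0082 0.0095 | 0.0093 0.0113 | 0.0102 0.0131 | 0.0111 0.015 | 0.0118 0.017 | -> -350.6
0.0007 0.002 | 0.0012 0.004 | 0.0017 0.0061 | 0.002 0.0081 | 0.0022 0.0102 | 0.0024 0.0123 | 0.0024 0.0144 | 0.0023 0.0165 | 0.0021 0.0186 | 0.0018 0.0206 | -> -380.6
-0.0004 0.0021 | -0.001 0.0041 | -0.0016 0.0061 | -0.0023 0.008 | -0.0032 0.01 | -0.0041 0.0118 | -0.0051 0.0136 | -0.0063 0.0154 | -0.0075 0.0171 | -0.0088 0.0187 | -> -410.6
-0.0014 0.0016 | -0.0029 0.0031 | -0.0044 0.0045 | -0.006 0.0058 | -0.0077 0.007 | -0.0095 0.0082 | -0.0113 0.0093 | -0.0131 0.0102 | -0.015 0.0111 | -0.017 0.0118 | -> -440.6
```

play_rows(
  steps=[1,0.0021,0.0004,0,0,1,0.0041,0.001,0,0,1,0.0061,0.0016,0,0,1,0.008,0.0023,0,0,1,0.01,0.0032,0,0,1,0.0118,0.0041,0,0,1,0.0136,0.0051,0,0,1,0.0154,0.0063,0,0,1,0.0171,0.0075,0,0,1,0.0187,0.0088,0,0],
)

```text
time: 44.35
ee_pos: [0.5671, 0.1457, 0.0909]
tool_rot: [-3.142, 0.0, -0.183]
contact_force: [-0.1, 4.3, 7.9]
grip_width: 0.182
grasp_force: 79.0
```

```bash
python3 circ2.py -320.6|head -1
```

```text
ang 40.41 rad 0.0401 z 0.0909 F [-0.1  4.3  7.9] w 15.4 t 44.35
```

play_rows(
  steps=[1,0.0016,0.0014,0,0,1,0.0031,0.0029,0,0,1,0.0045,0.0044,0,0,1,0.0058,0.006,0,0,1,0.007,0.0077,0,0,1,0.0082,0.0095,0,0,1,0.0093,0.0113,0,0,1,0.0102,0.0131,0,0,1,0.0111,0.015,0,0,1,0.0118,0.017,0,0],
)

```text
time: 45.35
ee_pos: [0.5759, 0.1266, 0.0909]
tool_rot: [3.141, -0.001, -0.183]
contact_force: [1.7, 2.3, 5.9]
grip_width: 0.175
grasp_force: 78.9
```

```bash
python3 circ2.py -350.6|head -1
```

```text
ang 9.98 rad 0.0399 z 0.0909 F [1.7 2.3 5.9] w 14.9 t 45.35
```

play_rows(
  steps=[1,0.0007,0.002,0,0,1,0.0012,0.004,0,0,1,0.0017,0.0061,0,0,1,0.002,0.0081,0,0,1,0.0022,0.0102,0,0,1,0.0024,0.0123,0,0,1,0.0024,0.0144,0,0,1,0.0023,0.0165,0,0,1,0.0021,0.0186,0,0,1,0.0018,0.0206,0,0],
)

```text
time: 46.35
ee_pos: [0.5757, 0.1125, 0.091]
tool_rot: [-3.126, -0.004, -0.184]
contact_force: [11.9, 30.2, -1.3]
grip_width: 0.172
grasp_force: 79.0
```

```bash
python3 circ2.py -380.6|head -1
```

```text
ang -10.45 rad 0.0398 z 0.091 F [11.9 30.2 -1.3] w 14.6 t 46.35
```

The wheel is hard on its stop (30 N, angle about -10.4 deg). I'll relax the push to read the stop angle cleanly.

play_rows(
  steps=[1,0.0003,-0.002,0,0,1,0.0005,-0.004,0,0,1,0.0006,-0.0056,0,0,1,0.0006,-0.0056,0,0,1,0.0006,-0.0056,0,0,1,0.0006,-0.0056,0,0,1,0.0006,-0.0056,0,0,1,0.0006,-0.0056,0,0,1,0.0006,-0.0056,0,0,1,0.0006,-0.0056,0,0],
)

```text
time: 47.35
ee_pos: [0.5757, 0.1127, 0.0909]
tool_rot: [-3.139, -0.001, -0.183]
contact_force: [2.9, 8.0, 5.2]
grip_width: 0.181
grasp_force: 79.7
```

```bash
python3 circ2.py -12.5 17.5 18 18 18
```

```text
ang -10.12 rad 0.0397 z 0.0909 F [2.9 8.  5.2] w 15.4 t 47.35
-0.0014 -0.0121 | -0.0064 -0.0232 | -0.0145 -0.0323 | -0.025 -0.0385 | -0.0368 -0.0413 | -0.049 -0.0404 | -0.0603 -0.0359 | -0.0697 -0.0282 | -0.0764 -0.018 | -0.0797 -0.0063 | -> 162.5
0.0004 0.0125 | 0.0047 0.0243 | 0.0124 0.0341 | 0.0228 0.0411 | 0.0348 0.0446 | 0.0473 0.0442 | 0.0591 0.0399 | 0.0689 0.0322 | 0.0759 0.0218 | 0.0794 0.0098 | -> 342.5
-0.0004 -0.0125 | -0.0047 -0.0243 | -0.0124 -0.0341 | -0.0228 -0.0411 | -0.0348 -0.0446 | -0.0473 -0.0442 | -0.0591 -0.0399 | -0.0689 -0.0322 | -0.0759 -0.0218 | -0.0794 -0.0098 | -> 522.5
0.0004 0.0125 | 0.0047 0.0243 | 0.0124 0.0341 | 0.0228 0.0411 | 0.0348 0.0446 | 0.0473 0.0442 | 0.0591 0.0399 | 0.0689 0.0322 | 0.0759 0.0218 | 0.0794 0.0098 | -> 702.5
```

play_rows(
  steps=[1,-0.0014,-0.0121,0,0,1,-0.0064,-0.0232,0,0,1,-0.0145,-0.0323,0,0,1,-0.025,-0.0385,0,0,1,-0.0368,-0.0413,0,0,1,-0.049,-0.0404,0,0,1,-0.0603,-0.0359,0,0,1,-0.0697,-0.0282,0,0,1,-0.0764,-0.018,0,0,1,-0.0797,-0.0063,0,0],
)

```text
time: 48.35
ee_pos: [0.4982, 0.1322, 0.0909]
tool_rot: [-3.141, -0.003, -0.182]
contact_force: [7.9, 0.9, 2.4]
grip_width: 0.182
grasp_force: 79.7
```

```bash
python3 circ2.py 162.5|head -1
```

```text
ang 162.01 rad 0.0404 z 0.0909 F [7.9 0.9 2.4] w 15.5 t 48.35
```

play_rows(
  steps=[1,0.0004,0.0125,0,0,1,0.0047,0.0243,0,0,1,0.0124,0.0341,0,0,1,0.0228,0.0411,0,0,1,0.0348,0.0446,0,0,1,0.0473,0.0442,0,0,1,0.0591,0.0399,0,0,1,0.0689,0.0322,0,0,1,0.0759,0.0218,0,0,1,0.0794,0.0098,0,0],
)

```text
time: 49.35
ee_pos: [0.5743, 0.107, 0.0908]
tool_rot: [3.138, 0.001, -0.184]
contact_force: [-2.4, -2.8, 10.6]
grip_width: 0.177
grasp_force: 80.5
```

```bash
python3 circ2.py 342.5|head -1
```

```text
ang -18.67 rad 0.0397 z 0.0908 F [-2.4 -2.8 10.6] w 15.0 t 49.35
```

play_rows(
  steps=[1,-0.0004,-0.0125,0,0,1,-0.0047,-0.0243,0,0,1,-0.0124,-0.0341,0,0,1,-0.0228,-0.0411,0,0,1,-0.0348,-0.0446,0,0,1,-0.0473,-0.0442,0,0,1,-0.0591,-0.0399,0,0,1,-0.0689,-0.0322,0,0,1,-0.0759,-0.0218,0,0,1,-0.0794,-0.0098,0,0],
)

```text
time: 50.35
ee_pos: [0.4982, 0.1322, 0.0909]
tool_rot: [-3.141, -0.003, -0.182]
contact_force: [8.5, 0.2, 3.1]
grip_width: 0.177
grasp_force: 79.6
```

play_rows(
  steps=[1,0.0004,0.0125,0,0,1,0.0047,0.0243,0,0,1,0.0124,0.0341,0,0,1,0.0228,0.0411,0,0,1,0.0348,0.0446,0,0,1,0.0473,0.0442,0,0,1,0.0591,0.0399,0,0,1,0.0689,0.0322,0,0,1,0.0759,0.0218,0,0,1,0.0794,0.0098,0,0],
)

```text
time: 51.35
ee_pos: [0.5743, 0.107, 0.0908]
tool_rot: [3.138, 0.001, -0.184]
contact_force: [-2.6, -3.6, 10.1]
grip_width: 0.177
grasp_force: 80.5
```

```bash
python3 circ2.py 342.5 .9
```

```text
ang -18.64 rad 0.0397 z 0.0908 F [-2.6 -3.6 10.1] w 15.0 t 51.35
0.0001 -0.0006 | 0.0001 -0.0012 | 0.0002 -0.0019 | 0.0002 -0.0025 | 0.0003 -0.0031 | 0.0003 -0.0038 | 0.0003 -0.0044 | 0.0003 -0.005 | 0.0003 -0.0056 | 0.0003 -0.0063 | -> 351.5
```

play_rows(
  steps=[1,0.0001,-0.0013,0,0,1,0.0002,-0.0027,0,0,1,0.0003,-0.004,0,0,1,0.0003,-0.005,0,0,1,0.0003,-0.0057,0,0,1,0.0003,-0.006,0,0,1,0.0003,-0.006,0,0,1,0.0003,-0.006,0,0,1,0.0003,-0.006,0,0,1,0.0003,-0.006,0,0],
)

```text
time: 52.35
ee_pos: [0.5758, 0.113, 0.0909]
tool_rot: [3.139, -0.001, -0.183]
contact_force: [2.1, -3.2, 7.2]
grip_width: 0.177
grasp_force: 80.2
```

```bash
python3 circ2.py 351.5; python3 -c "
from workcell import *
s=sense();print(s['ee_pos'],s['tool_rot'])"
```

```text
ang -9.76 rad 0.0397 z 0.0909 F [ 2.1 -3.2  7.2] w 15.0 t 52.35
[0.57576808 0.11296287 0.09087717] [ 3.13937120e+00 -1.10470815e-03 -1.83138620e-01]
```

```bash
python3 -c "
from workcell import *
print(job_done())"
```

```text
the job is handed in; nothing more can be done
None
```

I handed the job in at about 52 s: both clips are shut, and the wheel was turned to its stop and backed off two full turns to within about 0.3°. It is at rest with the gripper still on the handle. One risk: an early, badly placed press on a clip peaked at about 48 N through the fingertips, which I took to be outside the 40 N limit on the arm and gripper body.

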